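# Set up the lidded candle display

### The job

Set up the candle display: stand all three wooden holders squarely in the tray's pockets, one in each and fully down, seat every candle on the table upright and fully home in a holder of its own, and close each candle with a lid lying flat on its rim (there are two or three candles; a spare holder stays empty and a spare lid stays off). Leave the other stock standing where it is.

Things in the scene. Friction and masses are not known exactly. Their poses are not given: they have to be found in the camera images.
- tray: Fixed white display tray with a red floor, 294 x 94 mm and 18 mm tall, long side along its own x. It has three square pockets in a row along x, 100 mm apart, each 74 x 74 mm and 12 mm deep (pocket floor 6 mm above the table). Origin: centre of its underside.
- pocket0 (a point): Centre of the floor of the tray pocket nearest the robot (74 mm square, walls rising 12 mm above this point); axes as the tray's: z up, pocket sides along x and y.
- pocket1 (a point): Centre of the floor of the tray pocket in the middle (74 mm square, walls rising 12 mm above this point); axes as the tray's: z up, pocket sides along x and y.
- pocket2 (a point): Centre of the floor of the tray pocket farthest from the robot (74 mm square, walls rising 12 mm above this point); axes as the tray's: z up, pocket sides along x and y.
- holder0: Dark wooden holder, one of three alike: square block 68 x 68 mm, 55 mm tall, 0.18 kg, with a brass-lined conical hole in its top (56 mm wide at the top, narrowing to 36 mm, about 44 mm deep). Origin: centre of the underside; z up, flat sides along x and y. Its foot fits a tray pocket with 3 mm to spare each side. Any holder may go in any pocket.
- holder1: Dark wooden holder, one of three alike: square block 68 x 68 mm, 55 mm tall, 0.18 kg, with a brass-lined conical hole in its top (56 mm wide at the top, narrowing to 36 mm, about 44 mm deep). Origin: centre of the underside; z up, flat sides along x and y. Its foot fits a tray pocket with 3 mm to spare each side. Any holder may go in any pocket.
- holder2: Dark wooden holder, one of three alike: square block 68 x 68 mm, 55 mm tall, 0.18 kg, with a brass-lined conical hole in its top (56 mm wide at the top, narrowing to 36 mm, about 44 mm deep). Origin: centre of the underside; z up, flat sides along x and y. Its foot fits a tray pocket with 3 mm to spare each side. Any holder may go in any pocket.
- candle0: Rigid candle in a white glass, 80 mm tall, 0.16 kg; may be absent. Lower 40 mm: a cone, 40 mm wide at the foot, 58 mm above; then a straight cylinder 58 mm wide, open mouth 48 mm wide, 18 mm deep. Origin: centre of the underside; z up. The cone centres itself in a holder's hole: seated, its origin is 20 mm above the holder's underside (some 35 mm of cone sunk in). Any candle fits any holder.
- candle1: Rigid candle in a red glass, 80 mm tall, 0.16 kg; may be absent. Lower 40 mm: a cone, 40 mm wide at the foot, 58 mm above; then a straight cylinder 58 mm wide, open mouth 48 mm wide, 18 mm deep. Origin: centre of the underside; z up. The cone centres itself in a holder's hole: seated, its origin is 20 mm above the holder's underside (some 35 mm of cone sunk in). Any candle fits any holder.
- candle2: Rigid candle in a green glass, 80 mm tall, 0.16 kg; may be absent. Lower 40 mm: a cone, 40 mm wide at the foot, 58 mm above; then a straight cylinder 58 mm wide, open mouth 48 mm wide, 18 mm deep. Origin: centre of the underside; z up. The cone centres itself in a holder's hole: seated, its origin is 20 mm above the holder's underside (some 35 mm of cone sunk in). Any candle fits any holder.
- lid0: Pale wooden lid, one of three, 0.05 kg: a tapered cork plug (36 mm growing to 44 mm, 10 mm tall), a disc 58 mm wide and 6 mm thick, and a round grip 20 mm wide and 24 mm tall (total height 40 mm). Origin: centre of the plug's underside; z up. Closed on a candle the disc lies flat on the rim, the origin 70 mm above the candle's underside. Any lid fits any candle.
- lid1: Pale wooden lid, one of three, 0.05 kg: a tapered cork plug (36 mm growing to 44 mm, 10 mm tall), a disc 58 mm wide and 6 mm thick, and a round grip 20 mm wide and 24 mm tall (total height 40 mm). Origin: centre of the plug's underside; z up. Closed on a candle the disc lies flat on the rim, the origin 70 mm above the candle's underside. Any lid fits any candle.
- lid2: Pale wooden lid, one of three, 0.05 kg: a tapered cork plug (36 mm growing to 44 mm, 10 mm tall), a disc 58 mm wide and 6 mm thick, and a round grip 20 mm wide and 24 mm tall (total height 40 mm). Origin: centre of the plug's underside; z up. Closed on a candle the disc lies flat on the rim, the origin 70 mm above the candle's underside. Any lid fits any candle.
- tree: Bystander: small green ornamental tree with white stripes on a round 60 mm wooden foot, 100 mm tall. Origin: centre of the underside.
- giftbox: Bystander: red gift box with white ribbon and bow, 60 x 60 x 50 mm (64 mm with the bow). Origin: centre of the underside.
- balm: Bystander: amber jar, 56 mm wide, 65 mm tall. Origin: centre of the underside.
Not all that is in view belongs to the job. Leave any blue look-alike of the holder0 alone.

How it is judged:
By the outcome, as a careful person would: the job done as asked, in the order asked, and still so for the second after the job is handed in, with the robot touching nothing.
Of candle0, candle1, candle2 only 2 to 3 are there at a start; the rules pass over those that are not, and their reading is None.
At some moment in a run one of holder0, holder1, holder2, lid0, lid1, lid2 may be knocked a few centimetres aside while the robot is not near it.
It also fails if it takes over 208 s, if anything falls off the work surface, if the arm or the gripper's body presses on something with over 40 N, if the wrist force passes 120 N, or if a joint passes its speed limit or range.

### The arm

A 6-joint arm with a two-finger parallel gripper is mounted at the origin on the work surface. World frame = base frame: x ahead of the robot, y to its left, z up, the work surface at z = 0. Lengths are in m, angles in rad, forces in N, time in s.
With the tool pointing down it reaches from about 0.4 to 0.925 m from the base axis. Payload 12.5 kg.
Tool frame: the origin (TCP) lies midway between the tips of the shut fingers; the grasp point (between the pads) lies bot.grip_depth behind it (bot.grip_depth is the distance from the TCP to the grasp point, in m); x points along the fingers, z is the direction in which the jaws open and shut, and the axes are right-handed (so a half turn about x gives the same grasp; the last joint's range is limited). The gripper opens to 95 mm and grips with 3 to 60 N. Pads are 20 mm wide; open, the fingers measure 119 mm over their backs; the gripper's body (75 mm by 180 mm) begins 59 mm behind the grasp point.
Start: joints at [-1.237, 0.491, 1.559, -0, 1.092, -0.106], TCP at [0.266, -0.566, 0.176] pointing down, gripper open.
Joint ranges: [-3.1, 3.1], [-0.84, 2.19], [0.05, 2.79], [-1.13, 4.28], [0.06, 2.93], [-2.69, 2.69]. Speed limits (rad/s): [2.22, 2.22, 2.79, 3.14, 3.14, 3.14].

### API

Orientations are given as [roll, pitch, yaw] about the fixed x, y, z axes, in that order (R = Rz(yaw) Ry(pitch) Rx(roll)).
In Python, from workcell import bot gives the robot as it stands.
- The arm moves only by the shell command python3 -m creep 'ROWS' [OPENING] [FORCE]. ROWS is JSON, a list that holds one entry, the list of rows, each a list of 4 numbers: the shift along the tool's x, y, z in m, then the turn about the tool's x in degrees. A call has exactly 5 rows; each row shifts and turns the commanded pose from where the row before left it, along the tool's axes as they then stand; what a row does not reach is not made up. A row lasts 1/8 s, in which the tool goes at most 62.5 mm and 10.7 degrees, less where a joint would pass 70% of its speed; a pose out of reach is approached as far as the arm can. A call is refused whole if a number of a shift passes 0.0625 or a number of a turn 10.7, either way. A call with a gripper value outside its range is refused whole. OPENING is the finger opening in m, from 0 to 0.0951, set as the call begins (- or left out, the last holds). The fingers move at their own pace and stop on an object; FORCE is the grip in N (left out, the last holds). Time passes only in rows, so rows that do not move let the fingers close, or fill a call up. It gives the time, the measured TCP pose, the force and the opening at its end, in the units of the state.
- bot.sense(): the state, without advancing time (a new reading comes with each control period).
- bot.grab_frame(name): name is "scene" or "top" or "wrist"; returns the picture (384x512x3 uint8, red, green, blue); there is no depth.
- bot.camera_params(name): a dict with "fovy" (degrees; the focal length in pixels is half the picture's height over the tangent of half this angle, whatever the lens; pixels are square), "cx", "cy" (the principal point, pixels), "extrinsics" (4x4, takes a point from camera to world coordinates); the wrist camera has in their place "hand_eye" (4x4, takes a point from camera to tool coordinates, whose origin is the TCP and whose axes are the tool frame's). Camera axes: x right, y up, looking along -z (the intrinsics and any distortion apply to the point x, -y, -z); pixel columns grow to the right and rows downward; lengths in m; the calibration is good to about 2 mm. A picture is of the moment at which its call begins: read the wrist's pose just before it. camera_params takes no time and is no camera call.
- bot.hand_in(): hands the job in, once; it reports no verdict.
The state is a dict: "time_s": time; "joint_pos": joint angles; "qvel": joint speeds; "effort": joint torques, N m; "eef_pos": TCP position; "eef_rot": TCP orientation; "ft_force": force on the tool from outside, world axes, zero at the start; "moment": the same for the moment, N m; "opening": finger opening in m.
Only numpy, scipy, OpenCV 4.12 (cv2) and the standard library are available. Lean on these libraries where they do the work, as an engineer would, in place of code of your own. Each camera call takes 0.05 s, during which the arm holds its last target. There are 200 camera calls.

## Working session

There is one attempt and no reset: what is moved stays moved. The work goes in short steps, Python scripts to look and compute and a shell command to move; the robot and the scene stay as the last step left them, time stands still between calls to the robot, and variables do not carry over. Pictures are saved under pics/ and viewed, about 12 in all and at most 16, crops included, and the job is handed in when it is done.

```bash
ls; mkdir -p pics; python3 - <<'E'
from workcell import bot
import cv2, numpy as np
print(bot.sense()); print(bot.grip_depth)
for n in ["scene","top","wrist"]:
    print(n,bot.camera_params(n))
    cv2.imwrite(f"pics/{n}0.png",bot.grab_frame(n)[:,:,::-1])
a=cv2.imread("pics/top0.png"); cv2.imwrite("pics/top0b.png",cv2.resize(a,(800,600),interpolation=cv2.INTER_CUBIC))
a=cv2.imread("pics/scene0.png"); cv2.imwrite("pics/scene0b.png",cv2.resize(a,(800,600),interpolation=cv2.INTER_CUBIC))
E
```

```text
pics
{'time_s': 0.0, 'joint_pos': array([-1.23657390e+00,  4.91583339e-01,  1.55944927e+00, -3.35278228e-05,
        1.09171511e+00, -1.05603060e-01]), 'qvel': array([ 0.00013375,  0.00128784, -0.00031255,  0.00011464,  0.00094282,
        0.00117763]), 'effort': array([-3.03464381e-03, -6.12659097e+01, -2.58181930e+01,  6.91493112e-02,
        4.82943049e-02, -5.24319182e-05]), 'eef_pos': array([ 0.26602715, -0.56523273,  0.17514707]), 'eef_rot': array([3.06172739, 1.56964088, 1.93077202]), 'ft_force': array([-0.19350349,  0.63288235, -0.38982109]), 'moment': array([-0.05249901, -0.0247135 , -0.01349282]), 'opening': 0.09554218631124703}
0.0188
scene {'fovy': 43.66888256604118, 'cx': 256.1953386183499, 'cy': 190.03083017577748, 'extrinsics': array([[ 0.30502097, -0.69322641,  0.65299262,  1.28660032],
       [ 0.95220036,  0.23397142, -0.19639718, -0.26633669],
       [-0.0166339 ,  0.68168506,  0.73145662,  1.00499194],
       [ 0.        ,  0.        ,  0.        ,  1.        ]])}
top {'fovy': 47.58949599231157, 'cx': 254.4068084518926, 'cy': 189.90741237532475, 'extrinsics': array([[ 0.02616554,  0.99668675, -0.07701231,  0.34640491],
       [-0.99963389,  0.0255563 , -0.00888609, -0.02093312],
       [-0.0068885 ,  0.07721662,  0.99699054,  1.44017112],
       [ 0.        ,  0.        ,  0.        ,  1.        ]])}
wrist {'fovy': 60.22997834387346, 'cx': 253.58294899496443, 'cy': 193.9815842779172, 'hand_eye': array([[ 6.00392245e-04,  2.62152296e-01, -9.65026328e-01,
        -2.09306024e-01],
       [ 2.55883780e-04,  9.65026430e-01,  2.62152483e-01,
         7.37717470e-02],
       [ 9.99999787e-01, -4.04328902e-04,  5.12313864e-04,
        -1.04428462e-03],
       [ 0.00000000e+00,  0.00000000e+00,  0.00000000e+00,
         1.00000000e+00]])}
```

View pics/top0b.png

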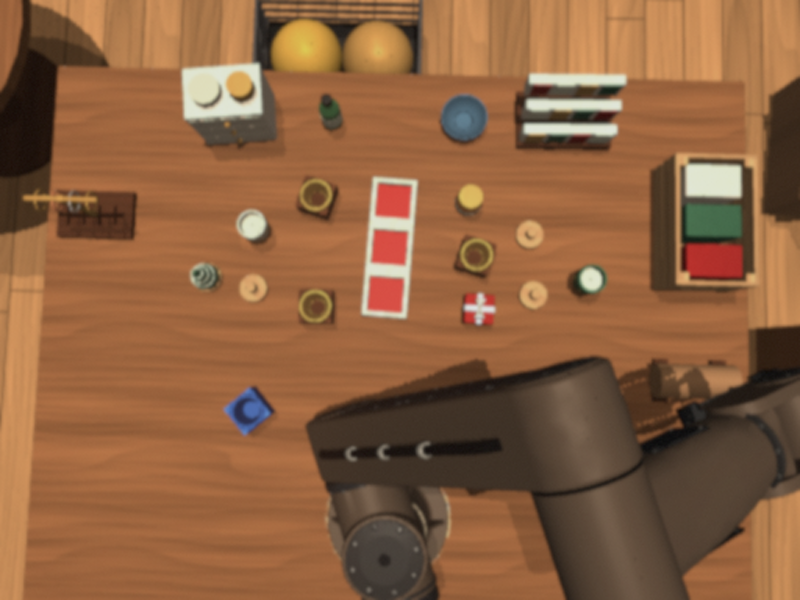

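View pics/scene0b.png

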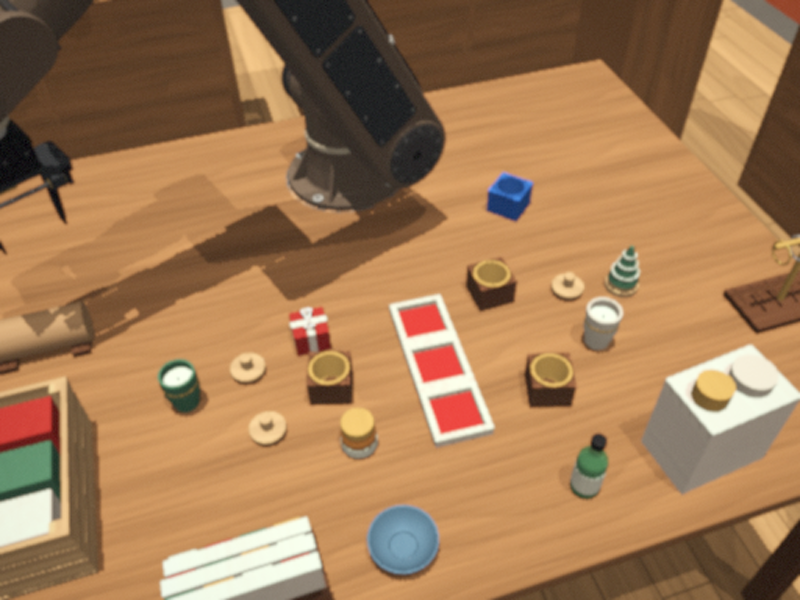

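Top view, in 800x600 pixels:
- **Tray:** (390,248), with its long side along image y.
- **Brown holders:** (317,196), (316,306) and (476,256). The blue look-alike at (248,410) stays.
- **Candles:** white at (252,226) and green at (590,280). There is no red one.
- **Lids:** (253,288), (530,235) and (533,295).
- **Bystanders:** tree (205,276), gift box (480,309), balm (470,197).

Next I'll measure them.

```bash
cat > h.py <<'E'
import numpy as np, cv2
from scipy.spatial.transform import Rotation as Rot
from workcell import bot
D=np.array([0,0,0.])
def cam(n,T=None):
    p=bot.camera_params(n); f=192/np.tan(np.radians(p["fovy"])/2)
    if n=="wrist": E=tool(T)@p["hand_eye"]
    else: E=p["extrinsics"]
    return f,p["cx"],p["cy"],E
def tool(s):
    T=np.eye(4);T[:3,:3]=Rot.from_euler("xyz",s["eef_rot"]).as_matrix();T[:3,3]=s["eef_pos"];return T
def world(c,uv,z):
    f,cx,cy,E=c; d=E[:3,:3]@np.array([(uv[0]-cx)/f,-(uv[1]-cy)/f,-1]); o=E[:3,3]
    return o+d*(z-o[2])/d[2]
def pix(c,P):
    f,cx,cy,E=c; q=E[:3,:3].T@(np.asarray(P)-E[:3,3]); return np.array([cx+f*q[0]/-q[2],cy-f*q[1]/-q[2]])
def plan(x,y,z,ang):
    """ang: direction of jaw axis (tool z) in world, deg (mod 180)"""
    s=bot.sense();R=tool(s)[:3,:3]; cur=np.degrees(np.arctan2(R[1,2],R[0,2]))
    turn=(ang-cur+90)%180-90      # world yaw turn; tool x is down -> tool turn = -turn
    R2=R@Rot.from_rotvec([np.radians(-turn),0,0]).as_matrix()
    d=np.array([x,y,z])-s["eef_pos"]
    print("t %.2f cur"%s["time_s"],s["eef_pos"].round(4),"jaw %.1f"%cur,"j6 %.2f"%s["joint_pos"][5],"turn %.1f"%-turn,"shift before-turn axes",(R.T@d*1e3).round(1),"after-turn axes",(R2.T@d*1e3).round(1),"F",s["ft_force"].round(1),"open %.4f"%s["opening"])
E
python3 - <<'E'
from h import *
t=cv2.imread("pics/top0.png"); s=cv2.imread("pics/scene0.png")
c=cam("top"); cs=cam("scene")
# tray
def blobs(im,m,amin,roi=None):
    n,l,st,ce=cv2.connectedComponentsWithStats(m.astype(np.uint8)); 
    return [(ce[i].round(1),st[i][:5]) for i in range(1,n) if st[i][4]>=amin]
hsv=cv2.cvtColor(t,cv2.COLOR_BGR2HSV); H,S,V=[hsv[...,i].astype(int) for i in range(3)]
red=(((H<6)|(H>172))&(S>150)&(V>120)); 
for ce,st in blobs(t,red,200): print("red",ce,st,world(c,ce,.006).round(4))
wh=((S<70)&(V>150)); 
for ce,st in blobs(t,wh,40): print("white",ce,st)
m=wh.astype(np.uint8); m[:,:225]=0; m[:,272:]=0; m[:105]=0;m[210:]=0
r=cv2.minAreaRect(cv2.findContours(m,0,1)[0][0] if 0 else np.argwhere(m)[:,::-1].astype(np.float32)); b=cv2.boxPoints(r)
W=np.array([world(c,p,.018) for p in b]); print("tray",W.mean(0),np.linalg.norm(np.diff(W,axis=0),axis=1)); print(W.round(4))
hs=cv2.cvtColor(s,cv2.COLOR_BGR2HSV);
reds=(((hs[...,0]<6)|(hs[...,0]>172))&(hs[...,1]>150)&(hs[...,2]>120))
for ce,st in blobs(s,reds,200): print("scene red",ce,st,world(cs,ce,.006).round(4))
a=cv2.resize(t[100:215,115:395],None,fx=2.85,fy=2.85,interpolation=cv2.INTER_CUBIC); 
b=cv2.resize(s[140:300,80:420],(798,376),interpolation=cv2.INTER_CUBIC)[:270]
cv2.imwrite("pics/c1.png",a); print(a.shape)
E
```

```text
red [251.2 127.9] [241 118  21  21 375] [0.6646 0.008  0.006 ]
red [248.9 157.7] [239 148  21  21 382] [0.564 0.013 0.006]
red [456.8 166.1] [439 156  36  22 747] [ 0.5533 -0.6752  0.006 ]
red [246.3 187.9] [236 178  21  21 389] [0.4632 0.0188 0.006 ]
white [139.2  58.8] [ 116   40   52   37 1347]
white [368.9  50.6] [338  47  63   8 436]
white [366.5  66.8] [337  63  61   8 433]
white [365.2  82.1] [335  79  60   8 430]
white [456.2 115.3] [439 105  36  22 739]
white [248.8 158.3] [ 231  113   36   91 1110]
white [160.5 143.2] [152 135  18  18 259]
white [377.8 178.3] [371 171  14  15 164]
white [306.5 197.2] [297 187  20  21 153]
tray [0.56181192 0.01224279 0.018     ] [0.29661556 0.09815756 0.29633637]
[[ 0.4167  0.0691  0.018 ]
 [ 0.7129  0.0526  0.018 ]
 [ 0.7067 -0.0454  0.018 ]
 [ 0.4109 -0.0274  0.018 ]]
scene red [269.6 204.6] [256 195  28  20 379] [0.4592 0.0203 0.006 ]
scene red [280.  232.3] [266 222  30  22 460] [0.5596 0.0149 0.006 ]
scene red [291.5 263.2] [276 251  32  26 559] [0.6602 0.0092 0.006 ]
scene red [ 16.4 268.7] [  0 254  34  31 803] [ 0.4589 -0.6474  0.006 ]
(328, 798, 3)
```

View pics/c1.png

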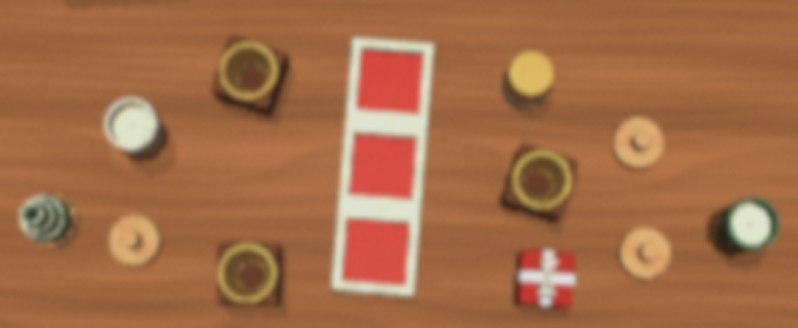

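The crop confirms the three brown holders with brass-lined holes, three lids with round grips, and white and green candles. The blue block is outside the crop. I'll compute the positions.

```bash
python3 - <<'E'
from h import *
c=cam("top"); cs=cam("scene")
O=dict(hA=(249,71,.055),hB=(248,273,.055),hC=(541,181,.055),L1=(134,240,.016),L2=(639,142,.016),L3=(646,252,.016),white=(132,124,.08),green=(751,224,.08))
S=dict(hA=(550,370,.055),hB=(492,274,.055),hC=(330,370,.055),L1=(568,287,.016),L2=(267,428,.016),L3=(247,367,.016),white=(604,309,.08),green=(179,376,.08))
for k,(u,v,z) in O.items():
    P=world(c,(u/2.85+115,v/2.85+100),z); a,b,z=S[k]; Q=world(cs,(a/1.5625,b/1.5625),z); print(k,P.round(3),Q.round(3),"r %.3f"%np.hypot(*P[:2]))
# holder dark-edge yaw: top-face+sides mask via darkness
P=world(c,(202.4,124.9),.055); plan(*P[:2],.2,90)
t=cv2.imread("pics/top0.png")
h=np.hstack([cv2.resize(t[v-22:v+22,u-22:u+22],(264,264),interpolation=cv2.INTER_CUBIC) for u,v in ((202,127),(202,196),(304,165))]); cv2.imwrite("pics/c2.png",h)
E
```

```text
hA [0.66  0.165 0.055] [0.665 0.165 0.055] r 0.680
hB [0.43  0.158 0.055] [0.438 0.16  0.055] r 0.458
hC [ 0.542 -0.168  0.055] [ 0.554 -0.166  0.055] r 0.568
L1 [0.467 0.296 0.016] [0.478 0.296 0.016] r 0.553
L2 [ 0.596 -0.285  0.016] [ 0.603 -0.283  0.016] r 0.661
L3 [ 0.469 -0.294  0.016] [ 0.474 -0.292  0.016] r 0.553
white [0.591 0.289 0.08 ] [0.595 0.293 0.08 ] r 0.658
green [ 0.497 -0.397  0.08 ] [ 0.511 -0.393  0.08 ] r 0.636
t 0.15 cur [ 0.2661 -0.5653  0.1753] jaw -64.8 j6 -0.11 turn 25.2 shift before-turn axes [ -24.2  667.  -493.1] after-turn axes [ -24.2  393.6 -730.2] F [ 0.4 -1.  -0.4] open 0.0952
```

View pics/c2.png

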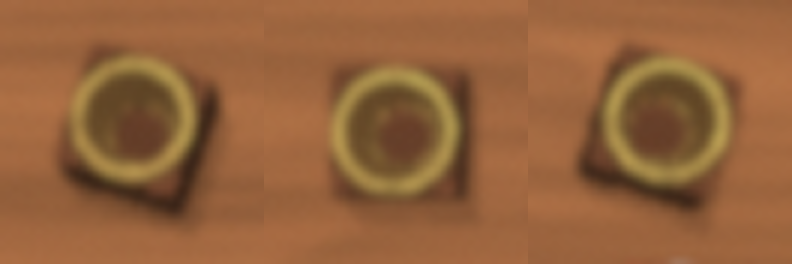

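```bash
python3 -m creep '[[[-0.005,0.05,-0.036,0],[-0.005,0.05,-0.036,0],[-0.005,0.05,-0.036,0],[-0.005,0.05,-0.036,0],[-0.005,0.05,-0.036,0]]]' 0.095 20
python3 -m creep '[[[0,0.05,-0.036,0],[0,0.05,-0.036,0],[0,0.05,-0.036,0],[0,0.05,-0.036,0],[0,0.05,-0.036,0]]]'
python3 -m creep '[[[0,0.0,0,8.3],[0,0,0,8.3],[0,0,0,8.3],[0,0,0,8.4],[0,0,0,8.4]]]'
python3 -c "
from h import *
plan(.63,.165,.2,-106.5)"
```

```text
time_s: 0.78
eef_pos: [0.4163, -0.2944, 0.2009]
eef_rot: [0.183, 1.571, -0.949]
ft_force: [0.8, -0.3, 0.0]
opening: 0.0949
time_s: 1.4
eef_pos: [0.566, -0.0249, 0.2007]
eef_rot: [-0.29, 1.571, -1.421]
ft_force: [0.7, 0.0, 0.2]
opening: 0.0951
time_s: 2.02
eef_pos: [0.5652, -0.0269, 0.2005]
eef_rot: [-1.26, 1.57, -3.124]
ft_force: [-0.4, -0.4, 0.1]
opening: 0.0953
t 2.02 cur [ 0.5652 -0.0269  0.2005] jaw -106.8 j6 1.70 turn -0.3 shift before-turn axes [   0.5    6.7 -202.4] after-turn axes [   0.5    7.7 -202.4] F [-0.4 -0.4  0.1] open 0.0953
```

```bash
cat > snap.py <<'E'
import sys,pickle; from h import *
n=sys.argv[1]; s=bot.sense(); im=bot.grab_frame("wrist")[:,:,::-1]; cv2.imwrite(f"pics/{n}.png",im); pickle.dump(s,open(f"pics/{n}.pkl","wb"))
E
python3 snap.py w1
python3 -m creep '[[[0,0.0015,-0.041,0],[0,0.0015,-0.041,0],[0,0.0015,-0.041,0],[0,0.0015,-0.041,0],[0,0.0015,-0.039,0]]]'
python3 snap.py w2
python3 -c "
from h import *
cv2.imwrite('pics/w12.png',cv2.resize(np.hstack([cv2.imread('pics/w1.png'),cv2.imread('pics/w2.png')]),None,fx=.78,fy=.78,interpolation=cv2.INTER_AREA))"
```

```text
time_s: 2.7
eef_pos: [0.6303, 0.167, 0.2005]
eef_rot: [-0.82, 1.57, -2.676]
ft_force: [0.1, 0.1, -0.3]
opening: 0.0947
```

View pics/w12.png

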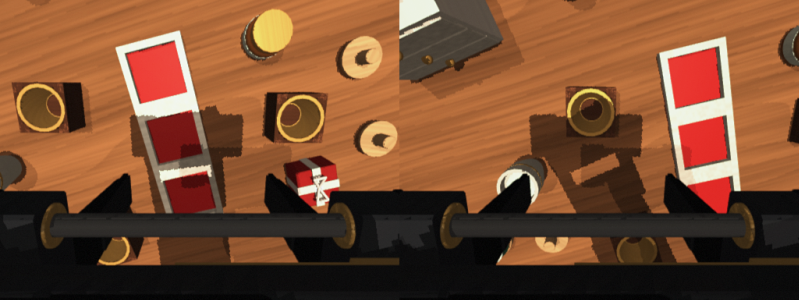

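```bash
cat > meas.py <<'E'
import sys,pickle; from h import *
from scipy.optimize import minimize
def load(n):
    return cv2.imread(f"pics/{n}.png"), cam("top" if n.startswith("top") else "wrist", None if n.startswith("top") else pickle.load(open(f"pics/{n}.pkl","rb")))
def redmask(im):
    h=cv2.cvtColor(im,cv2.COLOR_BGR2HSV); H,S,V=cv2.split(h); return (((H<8)|(H>170))&(S>140)&(V>60)).astype(np.float32)
def poly(c,p,half,z,k,shape):
    t=p[2]; R=np.array([[np.cos(t),-np.sin(t)],[np.sin(t),np.cos(t)]]); q=[]
    for a,b in ((-1,-1),(1,-1),(1,1),(-1,1)):
        xy=p[:2]+R@np.array([k*.1+a*half,b*half]); q.append(pix(c,[*xy,z]))
    m=np.zeros(shape,np.float32); cv2.fillConvexPoly(m,np.round((np.array(q)+.5)*16*4-8).astype(np.int32),1,shift=4); return m
def tray(n,ks,x0=(.563,.013,-.054)):
    im,c=load(n); rm=redmask(im); 
    rm4=cv2.resize(rm,None,fx=4,fy=4,interpolation=cv2.INTER_LINEAR)>.5
    sel=np.zeros(rm4.shape,bool)
    for k in ks: sel|=poly(c,x0,.045,.006,k,rm4.shape)>0
    rm4&=sel
    def cost(p):
        p=np.array(x0)+np.array(p)*[.01,.01,.05]; m=np.zeros(rm4.shape,bool)
        for k in ks: m|=(poly(c,p,.037,.006,k,rm4.shape)*poly(c,p,.037,.018,k,rm4.shape))>0
        return (m^rm4).sum()/rm4.sum()
    r=minimize(cost,[0,0,0],method="Nelder-Mead",options=dict(initial_simplex=[[.0,0,0],[.5,0,0],[0,.5,0],[0,0,.5]],maxiter=120))
    p=np.array(x0)+r.x*[.01,.01,.05]; print(n,"tray",p[:2].round(4),"yaw %.2f"%np.degrees(p[2]),"err %.3f"%r.fun); return p
def brass(n,uv,rad,z=.055):
    im,c=load(n); h=cv2.cvtColor(im,cv2.COLOR_BGR2HSV); H,S,V=cv2.split(h); m=((H>20)&(H<33)&(S>80)&(V>90)).astype(np.uint8)
    k=np.zeros_like(m); cv2.circle(k,tuple(int(a) for a in uv),rad,1,-1); m*=k
    hull=cv2.convexHull(np.argwhere(m)[:,::-1].astype(np.float32)); (cx,cy),ax,an=cv2.fitEllipse(hull)
    # scale compare: width in m
    print(n,"brass px",round(cx,1),round(cy,1),np.round(ax,1),"world",world(c,(cx,cy),z).round(4)); return cx,cy
E
python3 - <<'E'
from meas import *
tray("w2",[0,1]) if 0 else None
tray("w2",[1,0] if 0 else [1]); tray("w2",[0,1] if 0 else [1,0][:1]+[] ) if 0 else None
import itertools
# pocket index k along tray +x : -1 near,0 mid,1 far
tray("w2",[0,1]); tray("top0",[-1,0,1])
brass("w2",(245.6,143.6),45); brass("w1",(148,137),40,) ; brass("w1",(385,151),45)
im,c=load("w2"); print([pix(c,[.66,.165,.055]),pix(c,[.565,.013,.018])])
E
```

```text
w2 tray [0.5634 0.012 ] yaw -2.88 err 0.017
w2 tray [0.5634 0.0124] yaw -3.14 err 0.017
top0 tray [0.5644 0.0147] yaw -2.92 err 0.232
w2 brass px 244.3 139.1 [51.8 58.4] world [0.6689 0.1669 0.055 ]Traceback (most recent call last):
  File "<stdin>", line 7, in <module>
  File "meas.py", line 27, in brass
    hull=cv2.convexHull(np.argwhere(m)[:,::-1].astype(np.float32)); (cx,cy),ax,an=cv2.fitEllipse(hull)
                                                                                  ~~~~~~~~~~~~~~^^^^^^
cv2.error: OpenCV(4.12.0) /io/opencv/modules/imgproc/src/shapedescr.cpp:356: error: (-215:Assertion failed) n >= 0 && (depth == CV_32F || depth == CV_32S) in function 'fitEllipseNoDirect'
```

```bash
sed -i 's/(V>90)/(V>40)/' meas.py; python3 - <<'E'
from meas import *
brass("w2",(245.6,143.6),38); brass("w1",(52,137),40) ; brass("w1",(385,151),45)
im,c=load("w2"); a=cv2.resize(im[95:195,195:300],None,fx=4,fy=4,interpolation=cv2.INTER_CUBIC)
im,c=load("w1"); b=cv2.resize(im[95:195,330:435],None,fx=4,fy=4,interpolation=cv2.INTER_CUBIC); cv2.imwrite("pics/c3.png",np.hstack([a,b])[:, :800])
print(pix(load("w2")[1],[.66,.165,.055]))
E
```

```text
w2 brass px 244.3 139.0 [51.9 58.5] world [0.6689 0.1669 0.055 ]
w1 brass px 54.0 134.3 [45.9 59.3] world [0.6665 0.1643 0.055 ]
w1 brass px 384.5 150.7 [54.2 60.6] world [ 0.5485 -0.1675  0.055 ]
[248.38607595 146.57509085]
```

View pics/c3.png

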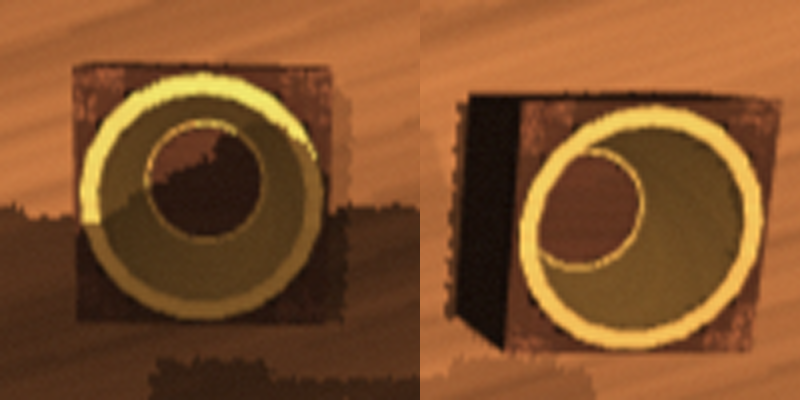

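```bash
python3 -c "
from h import *
plan(.663,.1665,.020,-106.5)"
```

```text
t 2.75 cur [0.6311 0.1707 0.2002] jaw -106.2 j6 2.02 turn 0.3 shift before-turn axes [180.2  31.8  -4.7] after-turn axes [180.2  31.8  -4.8] F [-1.9  2.2 -0.7] open 0.0951
```

```bash
python3 -m creep '[[[0.02,0.016,-0.002,0.3],[0.04,0.016,-0.002,0],[0.05,0,0,0],[0.045,0,0,0],[0.025,0,0,0]]]'
python3 -c "
from h import *
plan(.663,.1665,.020,-106.5)"
python3 -m creep '[[[0,0,0,0],[0,0,0,0],[0,0,0,0],[0,0,0,0],[0,0,0,0]]]' 0.05 25
python3 -c "
from h import *
plan(.663,.1665,.020,-106.5)"
```

```text
time_s: 3.38
eef_pos: [0.6607, 0.1599, 0.0179]
eef_rot: [-1.107, 1.568, -2.969]
ft_force: [0.8, -0.3, 0.7]
opening: 0.0951
t 3.38 cur [0.6607 0.1599 0.0179] jaw -106.7 j6 2.00 turn -0.2 shift before-turn axes [-2.1  0.2 -7. ] after-turn axes [-2.1  0.3 -7. ] F [ 0.8 -0.3  0.7] open 0.0951
time_s: 4.0
eef_pos: [0.6621, 0.1603, 0.0213]
eef_rot: [1.912, 1.57, 0.048]
ft_force: [-1.3, 0.4, 0.5]
opening: 0.0529
t 4.00 cur [0.6621 0.1603 0.0213] jaw -106.8 j6 2.00 turn -0.3 shift before-turn axes [ 1.3 -0.9 -6.2] after-turn axes [ 1.3 -0.9 -6.2] F [-1.3  0.4  0.5] open 0.0529
```

The fingers closed past 68 mm, so they hold nothing. I'll look again.

```bash
python3 snap.py w3; python3 - <<'E'
from h import *
t=bot.grab_frame("scene")[:,:,::-1]; cv2.imwrite("pics/s3.png",t)
a=cv2.resize(cv2.imread("pics/w3.png"),(400,300),interpolation=cv2.INTER_AREA); cv2.imwrite("pics/v3.png",np.hstack([a,cv2.resize(t,(400,300),interpolation=cv2.INTER_AREA)]))
E
```

```text
(no output)
```

View pics/v3.png

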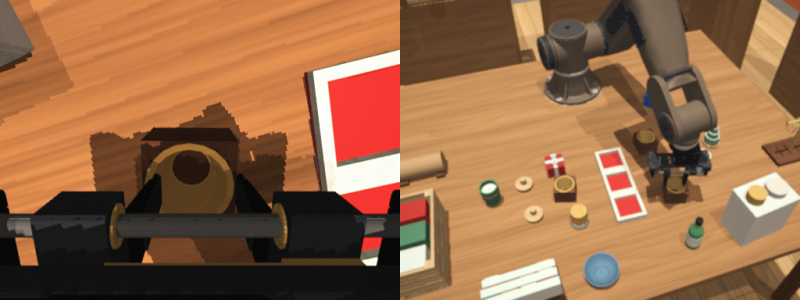

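```bash
python3 - <<'E'
from meas import *
im,c=load("w3"); print(world(c,(244.5,238),.055), pix(c,[.663,.1665,.055]), c[3][:3,3])
for n,uv in (("w1",(54,137)),("w2",(245.5,144))): print(world(load(n)[1],uv,.055))
print(bot.sense()["opening"])
cv2.imwrite("pics/v3b.png",cv2.resize(im[150:384,120:400],None,fx=2.5,fy=2.5))
E
```

```text
[0.66311564 0.16635446 0.055     ] [244.31616274 238.24911769] [0.73210175 0.14010257 0.23061483]
[0.6639509  0.16549946 0.055     ]
[0.66348152 0.16716795 0.055     ]
0.0506690549703729
```

View pics/v3b.png

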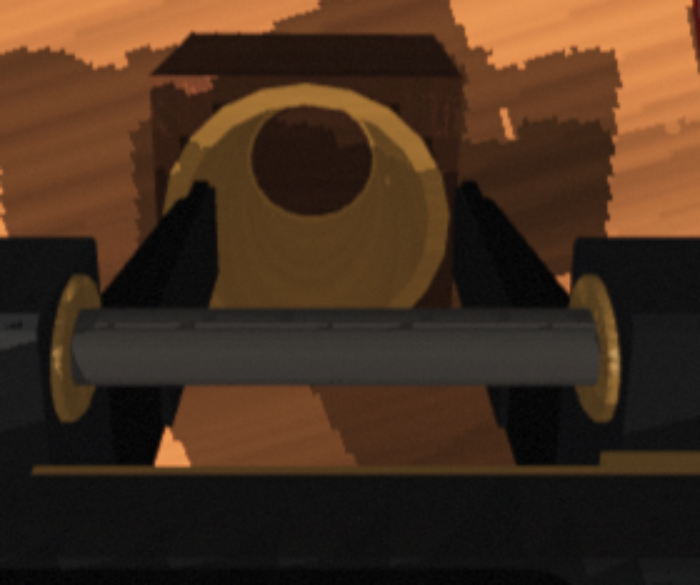

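```bash
python3 - <<'E'
from meas import *
p=bot.camera_params("wrist"); f=192/np.tan(np.radians(p["fovy"])/2); he=p["hand_eye"]; c=(f,p["cx"],p["cy"],he)
for n,P in (("tip-inner",(0,.01,.0253)),("tip-in-",(0,.01,-.0253)),("tip34",(0,.01,.034)),("tip34-",(0,.01,-.034)),("tip47",(0,.01,.0475)),("grasp34",(-.0188,.01,.034)),("x+20 .034",(.02,.01,.034)),("x+20 .0253",(.02,.01,.0253))): print(n,pix(c,P).round(0))
E
```

```text
tip-inner [293. 203.]
tip-in- [217. 203.]
tip34 [307. 203.]
tip34- [204. 203.]
tip47 [327. 203.]
grasp34 [311. 212.]
x+20 .034 [302. 195.]
x+20 .0253 [290. 195.]
```

```bash
python3 - <<'E'
from meas import *
rows=[]
for n in ("w1","w2","w3"):
    im,c=load(n); print(n,pickle.load(open(f"pics/{n}.pkl","rb"))["opening"])
    for v in (222,226,230,240,250,260): 
        g=im[v].max(1); d=np.where(g<32)[0]; 
        runs=np.split(d,np.where(np.diff(d)>1)[0]+1); print(v,[(int(r[0]),int(r[-1])) for r in runs if len(r)>3])
a=cv2.imread("pics/w2.png")[190:300,60:440]; b=cv2.imread("pics/w3.png")[190:300,60:440]
cv2.imwrite("pics/v4.png",cv2.resize(np.vstack([a,b]),None,fx=2.1,fy=2.1))
E
```

```text
w1 0.09531041687979153
222 []
226 [(156, 165), (342, 351)]
230 [(151, 166), (342, 357)]
240 [(139, 166), (341, 370)]
250 [(0, 83), (127, 167), (340, 381), (424, 511)]
260 [(0, 67), (78, 85), (116, 167), (340, 391), (422, 429), (441, 511)]
w2 0.09469653892819967
222 []
226 [(157, 165), (342, 351)]
230 [(151, 165), (342, 358)]
240 [(139, 166), (341, 369)]
250 [(0, 83), (127, 167), (340, 380), (424, 511)]
260 [(0, 67), (78, 85), (116, 167), (340, 391), (422, 429), (441, 511)]
w3 0.052851856146834034
222 []
226 [(196, 205), (300, 311)]
230 [(191, 205), (301, 316)]
240 [(183, 206), (301, 325)]
250 [(0, 6), (74, 157), (175, 206), (300, 333), (350, 433), (501, 511)]
260 [(0, 8), (61, 147), (167, 206), (301, 340), (360, 446), (499, 511)]
```

View pics/v4.png

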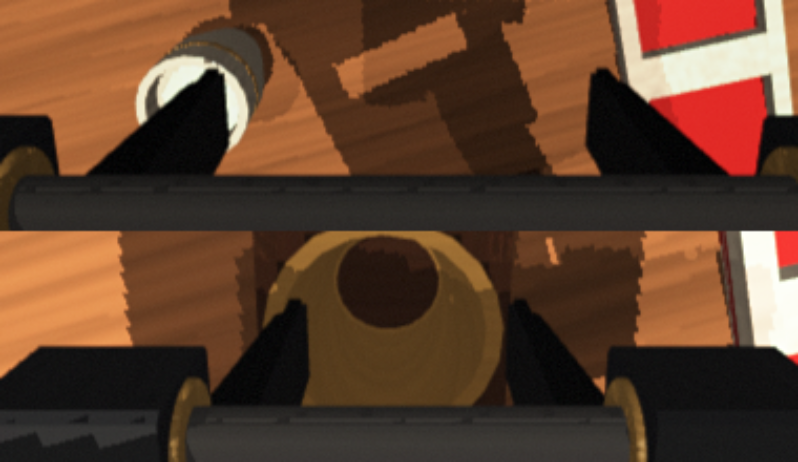

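The finger edges at two openings put the fingertips about 0.173 m from the camera. That is roughly 45 mm behind the reported TCP, so the fingers closed above the holder. I'll test with a short, safe descent.

```bash
python3 -m creep '[[[0,0,0,0],[0,-0.0005,-0.003,0],[0,0,-0.003,0],[0,0,0,0],[0,0,0,0]]]' 0.095
python3 -m creep '[[[0.005,0,0,0],[0.005,0,0,0],[0.005,0,0,0],[0,0,0,0],[0,0,0,0]]]' 
python3 -m creep '[[[0,0,0,0],[0,0,0,0],[0,0,0,0],[0,0,0,0],[0,0,0,0]]]' 0.06 10
python3 -c "
from h import *
plan(.663,.1665,-.022,-106.5)"
```

```text
time_s: 4.72
eef_pos: [0.6631, 0.1662, 0.0207]
eef_rot: [-0.334, 1.571, -2.198]
ft_force: [-0.1, 0.7, 0.2]
opening: 0.0927
time_s: 5.35
eef_pos: [0.6633, 0.1661, 0.0058]
eef_rot: [1.363, 1.571, -0.501]
ft_force: [-0.4, -0.7, 0.1]
opening: 0.095
time_s: 5.98
eef_pos: [0.6632, 0.1662, 0.0058]
eef_rot: [1.644, 1.571, -0.22]
ft_force: [0.2, 1.2, 0.6]
opening: 0.0683
t 5.97 cur [0.6632 0.1662 0.0058] jaw -106.8 j6 2.01 turn -0.3 shift before-turn axes [27.8 -0.3 -0.2] after-turn axes [27.8 -0.3 -0.2] F [0.2 1.2 0.6] open 0.0683
```

The fingers stop at 68 mm, which confirms the real fingertips sit about 45 mm above the reported TCP. I'll use that offset from here on.

```bash
python3 -m creep '[[[0,0,0,0],[0,0,0,0],[0,0,0,0],[0,0,0,0],[0.005,0,0,0]]]' 0.095
python3 -m creep '[[[0.006,0,0,0],[0.006,0,0,0],[0.006,0,0,0],[0.003,0,0,0],[0,0,0,0]]]' 
python3 -m creep '[[[0,0,0,0],[0,0,0,0],[0,0,0,0],[0,0,0,0],[0,0,0,0]]]' 0.06 30
python3 -m creep '[[[-0.02,0,0,0],[-0.03,0,0,0],[-0.04,0,0,0],[-0.03,0,0,0],[0,0,0,0]]]' 
python3 snap.py w4
python3 -c "
from h import *
P=np.array([.5634,.0124]);t=np.radians(-3.1);u=np.array([np.cos(t),np.sin(t)])
for k in (-.1,0,.1): print((P+k*u).round(4))
plan(*(P+.1*u),.1,-93.1)"
```

```text
time_s: 6.6
eef_pos: [0.6634, 0.1661, 0.0008]
eef_rot: [1.86, 1.57, -0.004]
ft_force: [-0.3, 0.1, -1.0]
opening: 0.0948
time_s: 7.22
eef_pos: [0.6631, 0.1661, -0.0205]
eef_rot: [-0.831, 1.57, -2.695]
ft_force: [-1.1, -0.4, -0.2]
opening: 0.0951
time_s: 7.85
eef_pos: [0.6632, 0.1661, -0.0202]
eef_rot: [1.285, 1.571, -0.579]
ft_force: [0.2, -0.4, 1.5]
opening: 0.0677
time_s: 8.48
eef_pos: [0.6644, 0.1663, 0.1031]
eef_rot: [1.998, 1.566, 0.134]
ft_force: [-0.2, 0.2, -2.5]
opening: 0.0677
[0.4635 0.0178]
[0.5634 0.0124]
[0.6633 0.007 ]
t 8.53 cur [0.6634 0.1662 0.1009] jaw -106.8 j6 2.01 turn -13.7 shift before-turn axes [  0.9  45.9 152.5] after-turn axes [  0.9   8.5 159. ] F [-0.4 -0.  -3.1] open 0.0680
```

```bash
python3 -m creep '[[[0,0,0.01,-4.5],[0,0,0.02,-4.5],[0,0,0.03,-4.7],[0,0,0.04,0],[0,0,0.04,0]]]'
python3 -m creep '[[[0.0,0,0,0],[0,0,0,0],[0,0,0,0],[0,0,0,0],[0,0,0,0]]]'
python3 -c "
from h import *
plan(.6633,.007,.02,-93.1)"
```

```text
time_s: 9.15
eef_pos: [0.6466, 0.0264, 0.0981]
eef_rot: [-1.541, 1.568, 3.118]
ft_force: [0.1, 0.2, -1.8]
opening: 0.0684
time_s: 9.78
eef_pos: [0.6476, 0.028, 0.0997]
eef_rot: [0.645, 1.571, -0.979]
ft_force: [0.9, 1.1, -1.1]
opening: 0.0683
t 9.78 cur [0.6476 0.028  0.0997] jaw -93.1 j6 1.57 turn 0.0 shift before-turn axes [79.7 16.8 20.1] after-turn axes [79.7 16.8 20.1] F [ 0.9  1.1 -1.1] open 0.0683
```

```bash
python3 -m creep '[[[0,0.006,0.007,0],[0,0.006,0.007,0],[0,0.005,0.006,0],[0.03,0,0,0],[0.03,0,0,0]]]'
python3 -m creep '[[[0.02,0,0,0],[0,0,0,0],[0,0,0,0],[0,0,0,0],[0,0,0,0]]]'
python3 snap.py w5
python3 - <<'E'
from meas import *
plan(.6633,.007,-.014,-93.1)
im,c=load("w5"); s=pickle.load(open("pics/w5.pkl","rb"))
e=s["eef_pos"]; zt=e[2]+.0752
# predicted overlay: holder top square + ring, tray outer rim far corners
t=np.radians(-3.1);R=np.array([[np.cos(t),-np.sin(t)],[np.sin(t),np.cos(t)]])
o=cv2.resize(im,None,fx=1.5,fy=1.5,interpolation=cv2.INTER_CUBIC)
def draw(ctr,hx,hy,z,col):
    q=np.array([pix(c,[*(ctr+R@np.array([a*hx,b*hy])),z]) for a,b in ((-1,-1),(1,-1),(1,1),(-1,1))]); cv2.polylines(o,[np.round((q+.5)*1.5*16).astype(np.int32)],True,col,1,cv2.LINE_AA,4)
draw(e[:2],.034,.034,zt,(0,255,0)); draw(np.array([.5634,.0124]),.147,.047,.018,(255,0,0))
cv2.imwrite("pics/v5.png",o)
E
```

```text
time_s: 10.4
eef_pos: [0.664, 0.0059, 0.0392]
eef_rot: [1.44, 1.57, -0.186]
ft_force: [-0.5, 0.1, -2.4]
opening: 0.0678
time_s: 11.02
eef_pos: [0.6639, 0.0065, 0.0205]
eef_rot: [1.45, 1.57, -0.175]
ft_force: [-0.4, 0.4, -1.1]
opening: 0.0677
t 11.07 cur [0.6638 0.0065 0.0204] jaw -93.1 j6 1.54 turn 0.0 shift before-turn axes [34.4 -0.5 -0.5] after-turn axes [34.4 -0.5 -0.5] F [ 0.1 -1.1 -1.3] open 0.0680
```

View pics/v5.png

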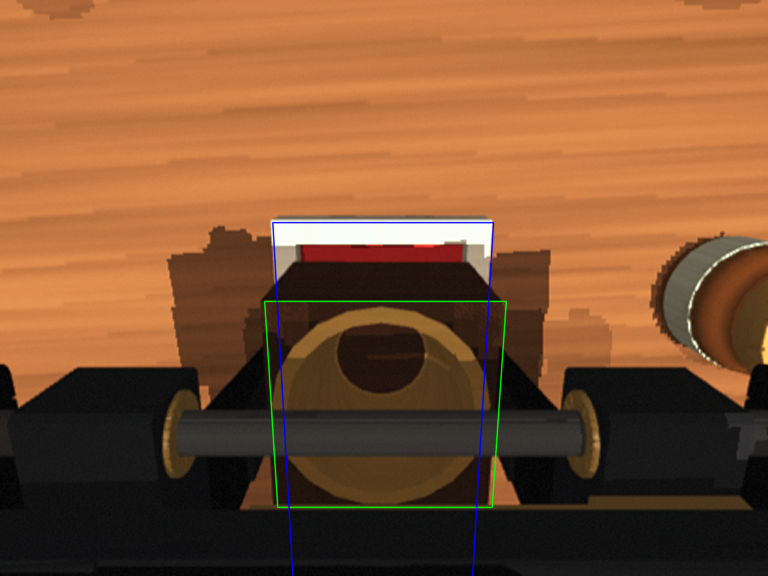

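The overlay matches the held holder and the tray rim to about 1 mm, so I'll lower it.

```bash
python3 -m creep '[[[0.01,0,-0.0005,0],[0.01,0,0,0],[0.006,0,0,0],[0.004,0,0,0],[0,0,0,0]]]'
python3 -m creep '[[[0.002,0,0,0],[0.002,0,0,0],[0,0,0,0],[0,0,0,0],[0,0,0,0]]]'
python3 -m creep '[[[0,0,0,0],[0,0,0,0],[0,0,0,0],[0,0,0,0],[0,0,0,0]]]' 0.095
python3 -m creep '[[[-0.03,0,0,0],[-0.06,0,0,0],[-0.06,0,0,0],[-0.02,-0.03,0,0],[0,-0.03,0,0]]]'
python3 -c "
from h import *
plan(.405,.158,.18,-90)"
```

```text
time_s: 11.7
eef_pos: [0.6634, 0.007, -0.0107]
eef_rot: [-1.391, 1.57, -3.016]
ft_force: [-0.4, -0.6, -1.5]
opening: 0.0679
time_s: 12.32
eef_pos: [0.6637, 0.007, -0.0141]
eef_rot: [1.358, 1.57, -0.267]
ft_force: [0.9, -0.2, 0.1]
opening: 0.0676
time_s: 12.95
eef_pos: [0.6636, 0.007, -0.0143]
eef_rot: [0.008, 1.571, -1.617]
ft_force: [-0.1, 0.1, -0.0]
opening: 0.0949
time_s: 13.58
eef_pos: [0.6036, 0.0103, 0.1577]
eef_rot: [1.516, 1.567, -0.109]
ft_force: [1.1, -0.1, -1.3]
opening: 0.0951
t 13.57 cur [0.6036 0.0103 0.1577] jaw -93.1 j6 1.53 turn -3.1 shift before-turn axes [ -23.1 -206.2 -136.8] after-turn axes [ -23.1 -198.5 -147.7] F [ 1.1 -0.1 -1.3] open 0.0951
```

```bash
python3 -m creep '[[[-0.005,-0.041,-0.027,-3.1],[-0.005,-0.04,-0.029,0],[-0.005,-0.04,-0.029,0],[-0.005,-0.04,-0.03,0],[-0.003,-0.039,-0.03,0]]]'
python3 -m creep '[[[0,0,0,0],[0,0,0,0],[0,0,0,0],[0,0,0,0],[0,0,0,0]]]'
python3 snap.py w6
cat > ov.py <<'E'
from meas import *
def ov(n,shapes,fn,s=1.5,crop=None):
    im,c=load(n); o=cv2.resize(im,None,fx=s,fy=s,interpolation=cv2.INTER_CUBIC)
    for ctr,hx,hy,z,deg,col in shapes:
        t=np.radians(deg);R=np.array([[np.cos(t),-np.sin(t)],[np.sin(t),np.cos(t)]])
        if hy: P=[(-1,-1),(1,-1),(1,1),(-1,1)]; P=[(a*hx,b*hy) for a,b in P]
        else: P=[(hx*np.cos(k),hx*np.sin(k)) for k in np.linspace(0,6.28,40)]
        q=np.array([pix(c,[*(np.array(ctr)+R@np.array(p)),z]) for p in P]); cv2.polylines(o,[np.round((q+.5)*s*16).astype(np.int32)],True,col,1,cv2.LINE_AA,4)
    cv2.imwrite(f"pics/{fn}.png",o if crop is None else o[crop[1]:crop[3],crop[0]:crop[2]])
E
python3 - <<'E'
from ov import *
plan(.43,.158,-.02,-90)
brass("w6",pix(load("w6")[1],[.43,.158,.055]),45)
ov("w6",[((.43,.158),.034,.034,.055,0,(0,255,0)),((.467,.296),.029,0,.016,0,(0,255,0)),((.591,.289),.029,0,.08,0,(0,255,0))],"v6")
E
```

```text
time_s: 14.2
eef_pos: [0.4038, 0.1582, 0.1791]
eef_rot: [1.747, 1.57, 0.176]
ft_force: [1.6, 0.3, 0.5]
opening: 0.0949
time_s: 14.82
eef_pos: [0.4054, 0.1572, 0.1785]
eef_rot: [-1.053, 1.57, -2.624]
ft_force: [0.0, 0.4, -0.4]
opening: 0.0951
t 14.88 cur [0.4054 0.1572 0.1786] jaw -90.0 j6 1.79 turn -0.0 shift before-turn axes [198.5  24.7  -0.8] after-turn axes [198.5  24.7  -0.8] F [-0.5 -0.9 -0.9] open 0.0953
w6 brass px 247.6 136.1 [34.8 53.7] world [0.4479 0.1642 0.055 ]
```

View pics/v6.png

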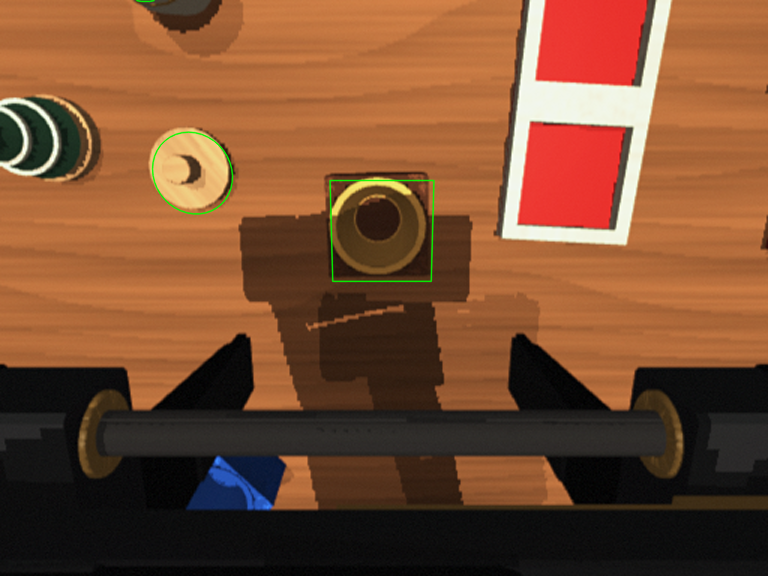

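The ring centre is at (378,226) against (382,231) predicted. That puts hB at about (0.433, 0.161) with yaw near 0, and lid L1 at about (0.469, 0.2965).

```bash
python3 -m creep '[[[0.03,0.014,-0.002,0],[0.04,0.0134,-0.0015,0],[0.05,0,0,0],[0.04,0,0,0],[0.02,0,0,0]]]'
python3 -m creep '[[[0.01,0,0,0],[0.007,0,0,0],[0.002,0,0,0],[0,0,0,0],[0,0,0,0]]]'
python3 -m creep '[[[0,0,0,0],[0,0,0,0],[0,0,0,0],[0,0,0,0],[0,0,0,0]]]' 0.06 30
python3 -c "
from h import *
plan(.4328,.1607,-.02,-90)"
python3 -m creep '[[[-0.02,0,0,0],[-0.03,0,0,0],[-0.04,0,0,0],[-0.03,0,0,0],[0,0,0,0]]]' 
python3 -c "
from h import *
plan(.5637,.0124,.02,-93.1)"
```

```text
time_s: 15.5
eef_pos: [0.4319, 0.1607, -0.0033]
eef_rot: [-1.318, 1.568, -2.889]
ft_force: [0.0, 0.7, 1.3]
opening: 0.0949
time_s: 16.12
eef_pos: [0.4328, 0.161, -0.0198]
eef_rot: [1.678, 1.57, 0.107]
ft_force: [0.2, 0.6, 0.7]
opening: 0.095
time_s: 16.75
eef_pos: [0.4325, 0.1609, -0.0203]
eef_rot: [-0.337, 1.571, -1.908]
ft_force: [0.2, -1.5, 2.8]
opening: 0.0677
t 16.75 cur [ 0.4325  0.1609 -0.0203] jaw -90.0 j6 1.78 turn 0.0 shift before-turn axes [-0.3  0.3  0.2] after-turn axes [-0.3  0.3  0.2] F [ 0.2 -1.5  2.8] open 0.0677
time_s: 17.38
eef_pos: [0.4334, 0.1612, 0.1011]
eef_rot: [1.775, 1.567, 0.204]
ft_force: [0.5, -0.1, -2.2]
opening: 0.0681
t 17.38 cur [0.4334 0.1612 0.1011] jaw -90.0 j6 1.78 turn 3.1 shift before-turn axes [ 81.5 130.  148.9] after-turn axes [ 81.5 137.9 141.6] F [ 0.5 -0.1 -2.2] open 0.0681
```

```bash
python3 -m creep '[[[0,0.026,0.0298,3.1],[0,0.0272,0.0285,0],[0,0.0272,0.0285,0],[0,0.0272,0.0285,0],[0.01,0.0272,0.0285,0]]]'
python3 -m creep '[[[0.03,0,0,0],[0.03,0,0,0],[0.01,0,0,0],[0,0,0,0],[0,0,0,0]]]'
python3 snap.py w7
python3 - <<'E'
from ov import *
plan(.5637,.0124,-.014,-93.1)
e=pickle.load(open("pics/w7.pkl","rb"))["eef_pos"]
ov("w7",[(e[:2],.034,.034,e[2]+.0753,-3.1,(0,255,0)),((.5637,.0124),.147,.047,.018,-3.1,(255,0,0)),((.6636,.007),.034,.034,.061,-3.1,(0,255,0))],"v7")
E
```

```text
time_s: 18.0
eef_pos: [0.5615, 0.0104, 0.0883]
eef_rot: [-1.636, 1.57, 3.023]
ft_force: [-0.4, -0.1, -1.5]
opening: 0.0679
time_s: 18.62
eef_pos: [0.5614, 0.0115, 0.0204]
eef_rot: [1.452, 1.57, -0.172]
ft_force: [0.4, -0.3, -1.1]
opening: 0.0679
t 18.68 cur [0.5615 0.0115 0.0206] jaw -93.1 j6 1.53 turn 0.0 shift before-turn axes [34.6  2.1 -1. ] after-turn axes [34.6  2.1 -1. ] F [-1.   0.1 -1.4] open 0.0677
```

View pics/v7.png

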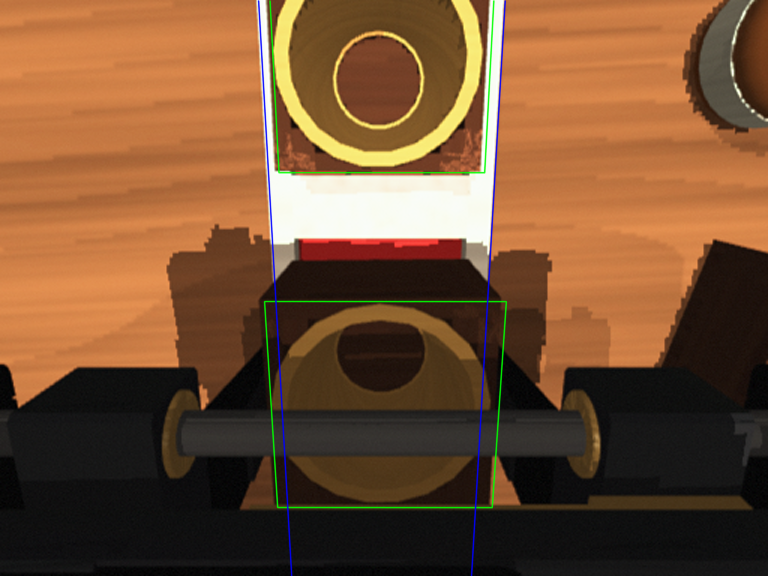

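The placed holder sits squarely in the far pocket, and the held one is aligned. Lowering it now.

```bash
python3 -m creep '[[[0.01,0.0015,-0.001,0],[0.01,0,0,0],[0.006,0,0,0],[0.004,0,0,0],[0,0,0,0]]]'
python3 -m creep '[[[0.002,0,0,0],[0.0025,0,0,0],[0,0,0,0],[0,0,0,0],[0,0,0,0]]]'
python3 -m creep '[[[0,0,0,0],[0,0,0,0],[0,0,0,0],[0,0,0,0],[0,0,0,0]]]' 0.095
python3 -m creep '[[[-0.03,0,0,0],[-0.06,0,0,0],[-0.06,0,0,0],[-0.02,0,0.03,0],[0,0,0.03,0]]]'
python3 -c "
from h import *
plan(.52,-.168,.18,-106.5)"
```

```text
time_s: 19.3
eef_pos: [0.5625, 0.0124, -0.0106]
eef_rot: [-1.412, 1.57, -3.037]
ft_force: [-1.0, 1.0, -0.5]
opening: 0.0677
time_s: 19.92
eef_pos: [0.5628, 0.0123, -0.0143]
eef_rot: [1.432, 1.57, -0.193]
ft_force: [-1.4, 0.3, 6.4]
opening: 0.0682
time_s: 20.55
eef_pos: [0.5626, 0.0123, -0.0148]
eef_rot: [-0.683, 1.571, -2.308]
ft_force: [-0.6, -0.7, -0.0]
opening: 0.095
time_s: 21.18
eef_pos: [0.56, -0.0482, 0.1574]
eef_rot: [1.395, 1.567, -0.229]
ft_force: [0.4, 0.2, -0.5]
opening: 0.0949
t 21.18 cur [ 0.56   -0.0482  0.1574] jaw -93.0 j6 1.42 turn 13.5 shift before-turn axes [-22.7 -33.5 121.8] after-turn axes [-22.7  -4.3 126.3] F [ 0.4  0.2 -0.5] open 0.0949
```

```bash
python3 -m creep '[[[-0.008,0,0,6.7],[-0.008,0,0,6.8],[-0.005,-0.0015,0.042,0],[0,-0.0015,0.042,0],[0,-0.0015,0.042,0]]]'
python3 -m creep '[[[0,0,0,0],[0,0,0,0],[0,0,0,0],[0,0,0,0],[0,0,0,0]]]'
python3 snap.py w8
python3 - <<'E'
from ov import *
plan(.548,-.168,-.02,-106.5)
brass("w8",pix(load("w8")[1],[.548,-.168,.055]),45)
ov("w8",[((.548,-.168),.034,.034,.055,-16.5,(0,255,0)),((.469,-.294),.029,0,.016,0,(0,255,0)),((.598,-.285),.029,0,.016,0,(0,255,0))],"v8")
E
```

```text
time_s: 21.8
eef_pos: [0.5185, -0.1681, 0.1763]
eef_rot: [1.124, 1.571, -0.736]
ft_force: [0.5, -0.1, -0.2]
opening: 0.0949
time_s: 22.42
eef_pos: [0.5192, -0.1665, 0.1762]
eef_rot: [-0.613, 1.571, -2.472]
ft_force: [0.7, -0.4, -0.8]
opening: 0.0952
t 22.48 cur [ 0.5192 -0.1666  0.1762] jaw -106.6 j6 1.43 turn -0.1 shift before-turn axes [196.2  28.   -6.9] after-turn axes [196.2  28.   -6.9] F [-1.   0.3 -0.5] open 0.0951
w8 brass px 247.5 148.4 [59.8 63.6] world [ 0.5501 -0.1684  0.055 ]
```

View pics/v8.png

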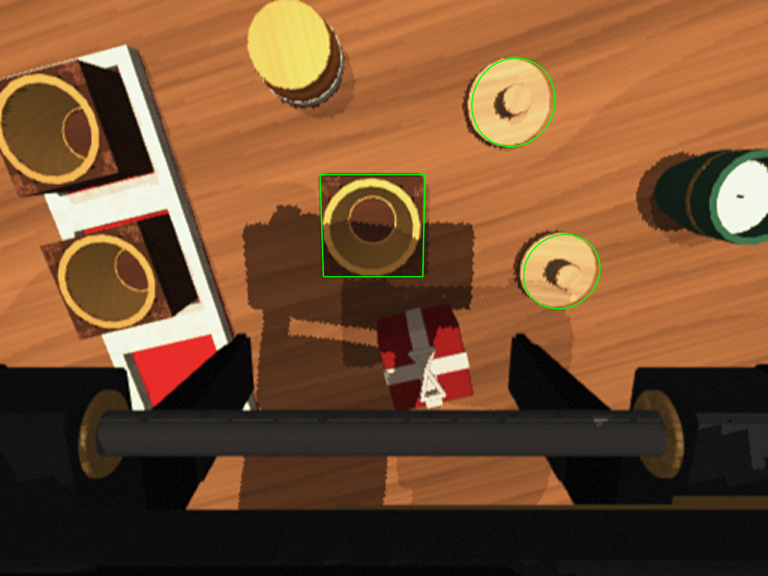

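hC and lids L2 and L3 match their predicted outlines, so I'll pick hC.

```bash
python3 -m creep '[[[0.03,0.014,-0.0035,0],[0.04,0.014,-0.0034,0],[0.05,0,0,0],[0.04,0,0,0],[0.02,0,0,0]]]'
python3 -m creep '[[[0.01,0,0,0],[0.005,0,0,0],[0.001,0,0,0],[0,0,0,0],[0,0,0,0]]]'
python3 -m creep '[[[0,0,0,0],[0,0,0,0],[0,0,0,0],[0,0,0,0],[0,0,0,0]]]' 0.06 30
python3 -c "
from h import *
plan(.548,-.168,-.02,-106.5)"
python3 -m creep '[[[-0.02,0,0,0],[-0.03,0,0,0],[-0.04,0,0,0],[-0.03,0,0,0],[0,0,0,0]]]' 
python3 -c "
from h import *
plan(.4633,.0178,.02,-93.1)"
```

```text
time_s: 23.1
eef_pos: [0.547, -0.1679, -0.006]
eef_rot: [-1.67, 1.568, 2.753]
ft_force: [0.0, -0.3, -0.3]
opening: 0.0949
time_s: 23.72
eef_pos: [0.5481, -0.1685, -0.0192]
eef_rot: [1.376, 1.57, -0.484]
ft_force: [0.3, -0.1, 0.0]
opening: 0.0954
time_s: 24.35
eef_pos: [0.5478, -0.1684, -0.0198]
eef_rot: [0.495, 1.571, -1.366]
ft_force: [0.2, -0.5, 0.2]
opening: 0.068
t 24.35 cur [ 0.5478 -0.1684 -0.0198] jaw -106.6 j6 1.45 turn -0.1 shift before-turn axes [ 0.2  0.  -0.5] after-turn axes [ 0.2  0.  -0.5] F [ 0.2 -0.5  0.2] open 0.0680
time_s: 24.98
eef_pos: [0.5486, -0.1687, 0.1018]
eef_rot: [1.431, 1.567, -0.43]
ft_force: [-0.7, -0.2, -2.3]
opening: 0.0681
t 24.98 cur [ 0.5486 -0.1687  0.1018] jaw -106.6 j6 1.45 turn -13.5 shift before-turn axes [  81.3 -135.3 -154.4] after-turn axes [  81.3  -95.6 -181.7] F [-0.7 -0.2 -2.3] open 0.0681
```

```bash
python3 -m creep '[[[0,0,0,-6.7],[0,0,0,-6.8],[0,-0.02,-0.04,0],[0,-0.025,-0.05,0],[0,-0.0256,-0.05,0]]]'
python3 -m creep '[[[0,-0.025,-0.0417,0],[0.01,0,0,0],[0.03,0,0,0],[0.03,0,0,0],[0.01,0,0,0]]]'
python3 -m creep '[[[0.0,0,0,0],[0,0,0,0],[0.0,0,0,0],[0.0,0,0,0],[0.0,0,0,0]]]'
python3 snap.py w9
python3 - <<'E'
from ov import *
plan(.4633,.0178,-.014,-93.1)
e=pickle.load(open("pics/w9.pkl","rb"))["eef_pos"]
ov("w9",[(e[:2],.034,.034,e[2]+.0753,-3.1,(0,255,0)),((.5637,.0124),.147,.047,.018,-3.1,(255,0,0)),((.5627,.0124),.034,.034,.061,-3.1,(0,255,0))],"v9")
E
```

```text
time_s: 25.6
eef_pos: [0.4833, -0.0235, 0.0986]
eef_rot: [-1.692, 1.569, 2.965]
ft_force: [-0.0, 0.5, -1.2]
opening: 0.0678
time_s: 26.22
eef_pos: [0.4612, 0.0178, 0.018]
eef_rot: [-1.592, 1.567, 3.065]
ft_force: [0.3, -0.7, -2.2]
opening: 0.0682
time_s: 26.85
eef_pos: [0.4624, 0.0182, 0.0205]
eef_rot: [1.394, 1.57, -0.231]
ft_force: [0.1, 0.5, -2.0]
opening: 0.0679
t 26.90 cur [0.4623 0.0182 0.0204] jaw -93.1 j6 1.52 turn 0.0 shift before-turn axes [34.4  1.   0.4] after-turn axes [34.4  1.   0.4] F [-0.2  0.3 -0.9] open 0.0684
```

View pics/v9.png

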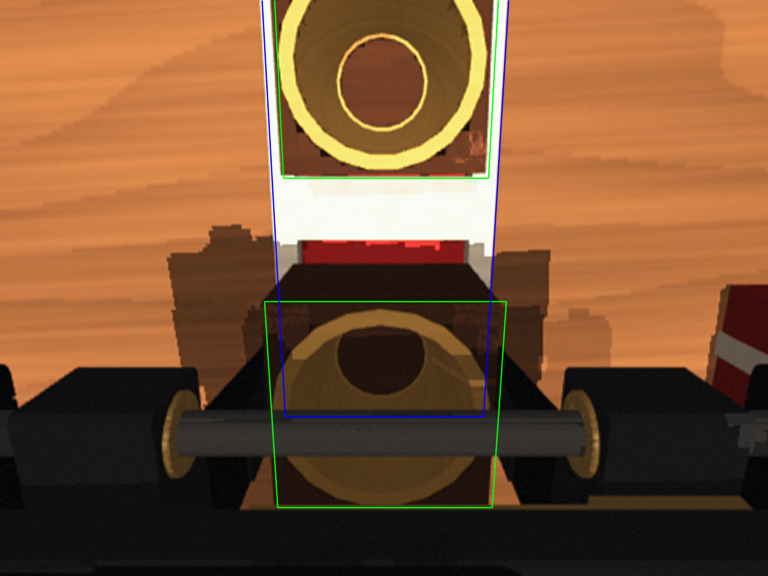

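Aligned, with the held holder about 1 mm nearer the base, so I'll correct by +1.5 mm and lower it. I have viewed 13 pictures so far.

```bash
python3 -m creep '[[[0.01,0.0018,-0.0003,0],[0.01,0,0,0],[0.006,0,0,0],[0.004,0,0,0],[0,0,0,0]]]'
python3 -m creep '[[[0.002,0,0,0],[0.0025,0,0,0],[0,0,0,0],[0,0,0,0],[0,0,0,0]]]'
python3 -m creep '[[[0,0,0,0],[0,0,0,0],[0,0,0,0],[0,0,0,0],[0,0,0,0]]]' 0.095
python3 -m creep '[[[-0.03,0,0,0],[-0.06,0,0,0],[-0.06,0,0,0],[-0.02,0,-0.04,0],[0,0,-0.05,0]]]'
python3 -c "
from h import *
plan(.555,.289,.17,-93.1)"
```

```text
time_s: 27.52
eef_pos: [0.4639, 0.0184, -0.0101]
eef_rot: [-1.497, 1.57, -3.122]
ft_force: [0.2, -0.2, -1.0]
opening: 0.068
time_s: 28.15
eef_pos: [0.4643, 0.0184, -0.0139]
eef_rot: [1.397, 1.57, -0.228]
ft_force: [-0.9, 0.2, 7.0]
opening: 0.0682
time_s: 28.78
eef_pos: [0.464, 0.0184, -0.0143]
eef_rot: [0.184, 1.571, -1.441]
ft_force: [0.6, 0.9, -0.4]
opening: 0.0948
time_s: 29.4
eef_pos: [0.4698, 0.1089, 0.1578]
eef_rot: [1.684, 1.567, 0.057]
ft_force: [0.3, -0.3, -0.3]
opening: 0.0952
t 29.40 cur [0.4698 0.1089 0.1578] jaw -93.2 j6 1.72 turn -0.1 shift before-turn axes [ -11.8   75.  -184.6] after-turn axes [ -11.8   75.4 -184.5] F [ 0.3 -0.3 -0.3] open 0.0952
```

```bash
python3 -m creep '[[[-0.003,0.015,-0.037,0],[-0.003,0.015,-0.037,0],[-0.003,0.015,-0.037,0],[-0.003,0.015,-0.037,0],[0,0.015,-0.037,0]]]'
python3 -m creep '[[[0,0,0,0],[0,0,0,0],[0,0,0,0],[0,0,0,0],[0,0,0,0]]]'
python3 snap.py wa
python3 - <<'E'
from ov import *
plan(.592,.289,-.005,-93.1)
ov("wa",[((.592,.289),.029,0,.08,0,(0,255,0)),((.592,.289),.020,0,0,0,(255,0,0)),((.469,.2965),.029,0,.016,0,(0,255,0)),((.464,.0184),.034,.034,.061,-3.1,(0,255,0)),((.5627,.0124),.034,.034,.061,-3.1,(0,255,0)),((.6636,.007),.034,.034,.061,-3.1,(0,255,0))],"va")
E
```

```text
time_s: 30.02
eef_pos: [0.5542, 0.2902, 0.1678]
eef_rot: [0.887, 1.571, -0.738]
ft_force: [-0.3, -0.6, 0.1]
opening: 0.0951
time_s: 30.65
eef_pos: [0.5538, 0.2885, 0.1679]
eef_rot: [1.547, 1.571, -0.078]
ft_force: [-0.1, 0.4, 0.5]
opening: 0.0949
t 30.70 cur [0.5538 0.2886 0.1678] jaw -93.1 j6 2.00 turn -0.0 shift before-turn axes [172.8  38.1  -2.4] after-turn axes [172.8  38.1  -2.4] F [-0.5 -0.7 -0.1] open 0.0951
```

View pics/va.png

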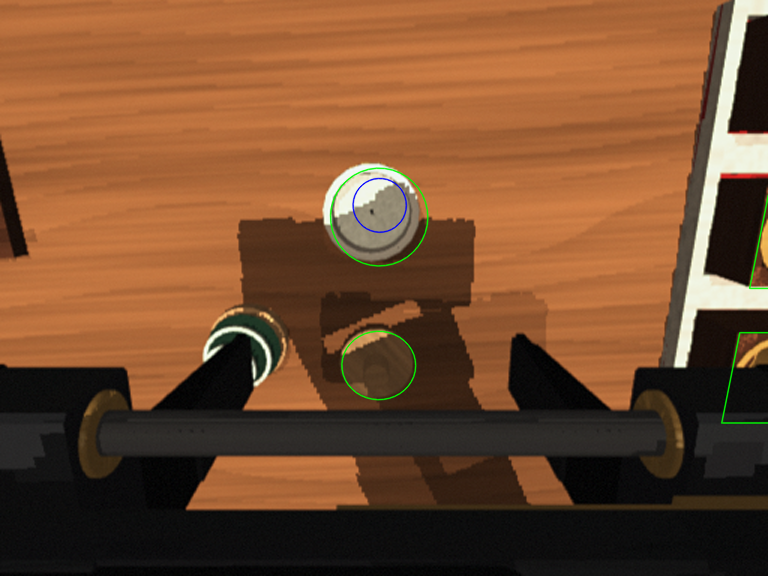

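The white candle's rim is at (372,213) against (379,217) predicted, so its position is (0.5945, 0.2935). Lid L1 matches. Grasping the candle.

```bash
python3 -m creep '[[[0.02,0.02,-0.0035,0],[0.03,0.0204,-0.0036,0],[0.04,0,0,0],[0.04,0,0,0],[0.025,0,0,0]]]'
python3 -m creep '[[[0.01,0,0,0],[0.003,0,0,0],[0,0,0,0],[0,0,0,0],[0,0,0,0]]]'
python3 -m creep '[[[0,0,0,0],[0,0,0,0],[0,0,0,0],[0,0,0,0],[0,0,0,0]]]' 0.05 25
python3 -c "
from h import *
plan(.5945,.2935,0,-93.1)"
python3 -m creep '[[[-0.02,0,0,0],[-0.03,0,0,0],[-0.04,0,0,0],[-0.04,0,0,0],[0,0,0,0]]]' 
python3 -c "
from h import *
plan(.6636,.007,.075,-93.1)"
```

```text
time_s: 31.32
eef_pos: [0.5939, 0.2934, 0.0107]
eef_rot: [-1.1, 1.569, -2.725]
ft_force: [0.1, 0.7, -0.8]
opening: 0.0952
time_s: 31.95
eef_pos: [0.5948, 0.2939, 0.0004]
eef_rot: [1.875, 1.57, 0.251]
ft_force: [1.4, -0.5, 0.8]
opening: 0.0952
time_s: 32.58
eef_pos: [0.5945, 0.2938, -0.0003]
eef_rot: [-0.056, 1.571, -1.681]
ft_force: [-0.9, -0.6, 0.3]
opening: 0.0578
t 32.58 cur [ 5.945e-01  2.938e-01 -3.000e-04] jaw -93.1 j6 1.98 turn 0.0 shift before-turn axes [-0.3  0.   0.3] after-turn axes [-0.3  0.   0.3] F [-0.9 -0.6  0.3] open 0.0578
time_s: 33.2
eef_pos: [0.5959, 0.2945, 0.1342]
eef_rot: [1.98, 1.564, 0.355]
ft_force: [-0.6, -0.1, -1.6]
opening: 0.0573
t 33.20 cur [0.5959 0.2945 0.1342] jaw -93.1 j6 1.98 turn 0.0 shift before-turn axes [ 59.   82.7 283.6] after-turn axes [ 59.   82.7 283.6] F [-0.6 -0.1 -1.6] open 0.0573
```

```bash
python3 -m creep '[[[0,0.0125,0.042,0],[0,0.0175,0.06,0],[0,0.0175,0.06,0],[0,0.0175,0.06,0],[0,0.0175,0.06,0]]]'
python3 -m creep '[[[0.02,0,0,0],[0.03,0,0,0],[0,0,0,0],[0,0,0,0],[0,0,0,0]]]'
python3 -c "
from h import *
plan(.6636,.007,.026,-93.1)"
```

```text
time_s: 33.83
eef_pos: [0.6614, 0.0059, 0.1292]
eef_rot: [-1.629, 1.57, 3.029]
ft_force: [0.2, -0.0, -2.4]
opening: 0.0573
time_s: 34.45
eef_pos: [0.6622, 0.008, 0.081]
eef_rot: [1.482, 1.569, -0.142]
ft_force: [-0.7, 0.2, -1.5]
opening: 0.0576
t 34.45 cur [0.6622 0.008  0.081 ] jaw -93.1 j6 1.54 turn 0.0 shift before-turn axes [55.   1.4  0.9] after-turn axes [55.   1.4  0.9] F [-0.7  0.2 -1.5] open 0.0576
```

```bash
python3 -m creep '[[[0.015,0.0014,0.0009,0],[0.018,0,0,0],[0.01,0,0,0],[0.006,0,0,0],[0,0,0,0]]]'
python3 -m creep '[[[0.003,0,0,0],[0.002,0,0,0],[0.001,0,0,0],[0,0,0,0],[0,0,0,0]]]'
python3 -c "
from h import *
plan(.6636,.007,.026,-93.1)"
```

```text
time_s: 35.08
eef_pos: [0.6629, 0.0068, 0.0302]
eef_rot: [-1.472, 1.57, -3.097]
ft_force: [0.0, -1.0, -1.6]
opening: 0.0574
time_s: 35.7
eef_pos: [0.6634, 0.007, 0.0254]
eef_rot: [1.692, 1.57, 0.067]
ft_force: [-0.3, 3.4, 4.6]
opening: 0.0575
t 35.70 cur [0.6634 0.007  0.0254] jaw -93.1 j6 1.54 turn -0.0 shift before-turn axes [-0.6  0.2  0. ] after-turn axes [-0.6  0.2  0. ] F [-0.3  3.4  4.6] open 0.0575
```

```bash
python3 -m creep '[[[0,0,0,0],[0,0,0,0],[0,0,0,0],[0,0,0,0],[0,0,0,0]]]' 0.095
python3 -m creep '[[[-0.03,0,0,0],[-0.05,0,0,0],[-0.05,0,0,0],[-0.02,-0.03,0.04,0],[0,-0.03,0.05,0]]]'
python3 -c "
from h import *
plan(.46,-.397,.17,-93.1)"
```

```text
time_s: 36.33
eef_pos: [0.6629, 0.0068, 0.0246]
eef_rot: [-0.831, 1.571, -2.456]
ft_force: [-0.2, 0.6, 0.5]
opening: 0.0942
time_s: 36.95
eef_pos: [0.5981, -0.0802, 0.1766]
eef_rot: [1.348, 1.567, -0.275]
ft_force: [-0.3, -0.5, -0.1]
opening: 0.0947
t 36.95 cur [ 0.5981 -0.0802  0.1766] jaw -93.0 j6 1.38 turn 0.1 shift before-turn axes [   6.4 -121.4  323.6] after-turn axes [   6.4 -120.8  323.8] F [-0.3 -0.5 -0.1] open 0.0947
```

```bash
python3 -m creep '[[[0,-0.02,0.054,0],[0,-0.02,0.054,0],[0,-0.02,0.054,0],[0,-0.02,0.054,0],[0,-0.02,0.054,0]]]'
python3 -m creep '[[[0.006,-0.021,0.054,0],[0,0,0,0],[0,0,0,0],[0,0,0,0],[0,0,0,0]]]'
python3 snap.py wb
python3 - <<'E'
from ov import *
im,c=load("wb"); g=(.501,-.396); plan(*g,0,-93.1)
m=((im.max(2).astype(int)-im.min(2)<45)&(im.min(2)>90)).astype(np.uint8); p=pix(c,[*g,.062])
n,l,st,ce=cv2.connectedComponentsWithStats(m)
for i in range(1,n):
    if st[i][4]>150 and np.hypot(*(ce[i]-p))<60: print(ce[i],st[i],world(c,st[i][:2]+st[i][2:4]/2,.062).round(4))
ov("wb",[(g,.029,0,.08,0,(0,255,0)),((.469,-.294),.029,0,.016,0,(0,255,0)),((.598,-.285),.029,0,.016,0,(0,255,0))],"vb")
E
```

```text
time_s: 37.58
eef_pos: [0.4828, -0.3456, 0.1749]
eef_rot: [0.854, 1.57, -0.77]
ft_force: [0.5, 0.2, 0.1]
opening: 0.0953
time_s: 38.2
eef_pos: [0.4605, -0.3958, 0.169]
eef_rot: [0.804, 1.571, -0.819]
ft_force: [-0.5, 0.6, 0.0]
opening: 0.0946
t 38.25 cur [ 0.4604 -0.396   0.169 ] jaw -93.0 j6 0.80 turn 0.1 shift before-turn axes [169.   40.5  -2.2] after-turn axes [169.   40.5  -2.2] F [-0.4 -0.2 -0.5] open 0.0948
[255.05897436 139.25692308] [ 231  115   50   50 1950] [ 0.5007 -0.3991  0.062 ]
```

View pics/vb.png

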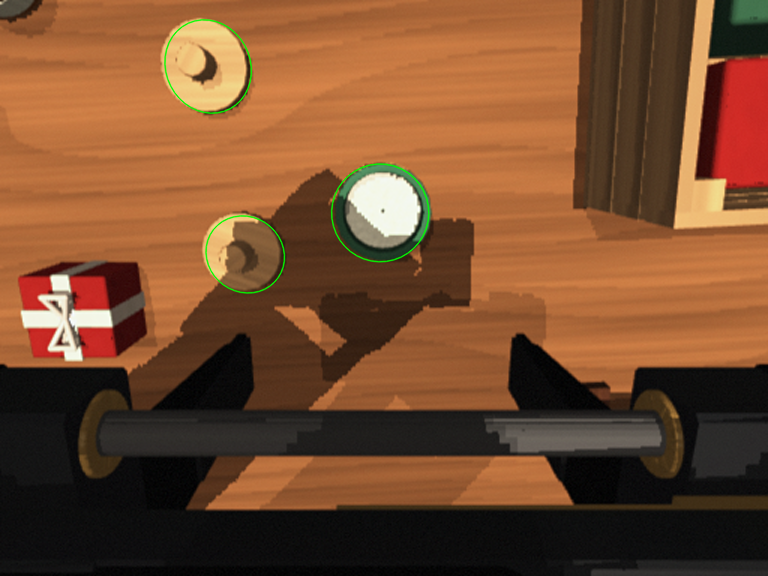

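The green candle, L2 and L3 all match their outlines (15 pictures viewed). Grasping green.

```bash
python3 -m creep '[[[0.02,0.02,-0.001,0],[0.03,0.0203,-0.001,0],[0.04,0,0,0],[0.04,0,0,0],[0.025,0,0,0]]]'
python3 -m creep '[[[0.01,0,0,0],[0.003,0,0,0],[0,0,0,0],[0,0,0,0],[0,0,0,0]]]'
python3 -m creep '[[[0,0,0,0],[0,0,0,0],[0,0,0,0],[0,0,0,0],[0,0,0,0]]]' 0.05 25
python3 -c "
from h import *
plan(.501,-.396,0,-93.1)"
python3 -m creep '[[[-0.02,0,0,0],[-0.03,0,0,0],[-0.04,0,0,0],[-0.04,0,0,0],[0,0,0,0]]]' 
python3 -c "
from h import *
plan(.464,.0184,.12,-93.1)"
```

```text
time_s: 38.88
eef_pos: [0.5001, -0.396, 0.0119]
eef_rot: [-2.269, 1.569, 2.39]
ft_force: [-0.6, 0.9, -0.5]
opening: 0.0948
time_s: 39.5
eef_pos: [0.5004, -0.3972, 0.0014]
eef_rot: [0.799, 1.57, -0.826]
ft_force: [-0.2, 0.1, 0.2]
opening: 0.0954
time_s: 40.12
eef_pos: [0.5002, -0.3971, 0.0007]
eef_rot: [0.389, 1.571, -1.236]
ft_force: [1.2, -0.5, -0.5]
opening: 0.0585
t 40.12 cur [ 0.5002 -0.3971  0.0007] jaw -93.1 j6 0.85 turn 0.0 shift before-turn axes [ 0.7  0.7 -1.1] after-turn axes [ 0.7  0.7 -1.1] F [ 1.2 -0.5 -0.5] open 0.0585
time_s: 40.75
eef_pos: [0.5011, -0.3977, 0.1336]
eef_rot: [0.851, 1.566, -0.773]
ft_force: [-0.2, 0.0, -2.3]
opening: 0.0585
t 40.75 cur [ 0.5011 -0.3977  0.1336] jaw -93.1 j6 0.85 turn 0.0 shift before-turn axes [  12.   -59.6 -413.6] after-turn axes [  12.   -59.6 -413.6] F [-0.2  0.  -2.3] open 0.0585
```

```bash
python3 -m creep '[[[0,-0.008,-0.045,0],[0,-0.008,-0.055,0],[0,-0.008,-0.055,0],[0,-0.008,-0.055,0],[0,-0.008,-0.055,0]]]'
python3 -m creep '[[[0,-0.008,-0.055,0],[0,-0.008,-0.055,0],[0.01,-0.0036,-0.0386,0],[0.02,0,0,0],[0.02,0,0,0]]]'
python3 -m creep '[[[0,0,0,0],[0,0,0,0],[0,0,0,0],[0,0,0,0],[0,0,0,0]]]'
python3 -c "
from h import *
plan(.464,.0184,.026,-93.1)"
```

```text
time_s: 41.38
eef_pos: [0.4735, -0.1283, 0.1296]
eef_rot: [-1.906, 1.569, 2.752]
ft_force: [1.6, 0.0, -1.9]
opening: 0.0585
time_s: 42.0
eef_pos: [0.4623, 0.02, 0.0793]
eef_rot: [-1.556, 1.569, 3.104]
ft_force: [0.8, 0.0, -2.1]
opening: 0.0584
time_s: 42.62
eef_pos: [0.4632, 0.0192, 0.081]
eef_rot: [1.378, 1.57, -0.247]
ft_force: [0.2, 0.3, -1.4]
opening: 0.0585
t 42.62 cur [0.4632 0.0192 0.081 ] jaw -93.1 j6 1.52 turn -0.0 shift before-turn axes [55.   0.8  0.7] after-turn axes [55.   0.8  0.7] F [ 0.2  0.3 -1.4] open 0.0585
```

```bash
python3 -m creep '[[[0.015,0.0008,0.0007,0],[0.018,0,0,0],[0.01,0,0,0],[0.006,0,0,0],[0,0,0,0]]]'
python3 -m creep '[[[0.003,0,0,0],[0.002,0,0,0],[0.001,0,0,0],[0,0,0,0],[0,0,0,0]]]'
python3 -c "
from h import *
plan(.464,.0184,.026,-93.1)"
python3 -m creep '[[[0,0,0,0],[0,0,0,0],[0,0,0,0],[0,0,0,0],[0,0,0,0]]]' 0.095
python3 -m creep '[[[-0.03,0,0,0],[-0.05,0,0,0],[-0.05,0,0,0],[-0.02,0,0.04,0],[0,0,0.05,0]]]'
python3 snap.py wc
python3 - <<'E'
from meas import *
# lid centre in top view/wrist: pale disc blobs, projected to z=.016
im=bot.grab_frame("top")[:,:,::-1]; cv2.imwrite("pics/top9.png",im)
plan(.469,-.2945,.12,-93.1)
t0=cv2.imread("pics/top0.png").astype(int)
d=np.abs(im.astype(int)-t0).max(2)
for nm,P in (("L1",(.469,.2965,.016)),("L2",(.598,-.285,.016)),("L3",(.469,-.2945,.016))):
    u,v=pix(cam("top"),P).round().astype(int); print(nm,(u,v),"diff",np.median(d[v-8:v+9,u-8:u+9]),d[v-8:v+9,u-8:u+9].max())
E
```

```text
time_s: 43.25
eef_pos: [0.4636, 0.0186, 0.0316]
eef_rot: [-1.549, 1.57, 3.11]
ft_force: [-0.9, 1.7, -2.2]
opening: 0.0587
time_s: 43.88
eef_pos: [0.4633, 0.0189, 0.0265]
eef_rot: [-2.386, 1.57, 2.272]
ft_force: [-5.4, 5.2, 11.5]
opening: 0.0583
t 43.88 cur [0.4633 0.0189 0.0265] jaw -93.1 j6 1.52 turn -0.0 shift before-turn axes [0.5 0.7 0.4] after-turn axes [0.5 0.7 0.4] F [-5.4  5.2 11.5] open 0.0583
time_s: 44.5
eef_pos: [0.4639, 0.0185, 0.0257]
eef_rot: [-0.089, 1.571, -1.714]
ft_force: [0.6, -0.1, -0.9]
opening: 0.0944
time_s: 45.12
eef_pos: [0.4596, -0.0721, 0.1775]
eef_rot: [1.312, 1.567, -0.311]
ft_force: [0.2, -1.1, 0.1]
opening: 0.0949
t 45.23 cur [ 0.459  -0.0745  0.1761] jaw -93.3 j6 1.33 turn -0.2 shift before-turn axes [ 56.4  22.5 219. ] after-turn axes [ 56.4  21.8 219.1] F [0.8 0.7 0.4] open 0.0954
L1 (np.int64(162), np.int64(184)) diff 5.0 7
L2 (np.int64(339), np.int64(149)) diff 6.0 8
L3 (np.int64(342), np.int64(188)) diff 5.0 8
```

```bash
python3 -m creep '[[[0.01,0.0045,0.044,0],[0.01,0.0045,0.044,0],[0.012,0.0045,0.044,0],[0.012,0.004,0.044,0],[0.012,0.0045,0.043,0]]]' 0.06
python3 -m creep '[[[0.03,0,0,0],[0.02,0,0,0],[0,0,0,0],[0,0,0,0],[0,0,0,0]]]'
python3 snap.py wd
python3 - <<'E'
from meas import *
plan(.4688,-.2943,-.025,-93.1)
im,c=load("wd")
p=pix(c,[.4688,-.2943,.016]); print(p, [pix(c,[.4688+a,-.2943+b,.016]).round(1) for a,b in((.029,0),(-.029,0),(0,.029),(0,-.029))])
E
```

```text
time_s: 45.85
eef_pos: [0.4691, -0.2921, 0.1191]
eef_rot: [-2.435, 1.57, 2.223]
ft_force: [1.2, -0.1, -0.4]
opening: 0.0606
time_s: 46.48
eef_pos: [0.4696, -0.2913, 0.0707]
eef_rot: [0.941, 1.569, -0.684]
ft_force: [0.1, -0.0, 0.3]
opening: 0.0602
t 46.52 cur [ 0.4695 -0.2913  0.0706] jaw -93.1 j6 0.95 turn 0.0 shift before-turn axes [95.6 -0.6  3. ] after-turn axes [95.6 -0.6  3. ] F [-0.6  0.4 -0.4] open 0.0599
[258.53239472 196.48369853] [array([256.7, 161.8]), array([260.2, 229.3]), array([223.6, 198.3]), array([293.6, 194.7])]
```

```bash
python3 -m creep '[[[0.02,-0.0006,0.003,0],[0.03,0,0,0],[0.025,0,0,0],[0.01,0,0,0],[0.005,0,0,0]]]'
python3 -m creep '[[[0.005,0,0,0],[0,0,0,0],[0,0,0,0],[0,0,0,0],[0,0,0,0]]]'
python3 -m creep '[[[0,0,0,0],[0,0,0,0],[0,0,0,0],[0,0,0,0],[0,0,0,0]]]' 0.008 15
python3 -c "
from h import *
plan(.4688,-.2943,-.025,-93.1)"
python3 -m creep '[[[0,0,0,0],[-0.02,0,0,0],[-0.05,0,0,0],[-0.05,0,0,0],[-0.05,0,0,0]]]' 
python3 snap.py we
python3 -c "
from h import *
plan(.4636,.0187,.12,-93.1)"
```

```text
time_s: 47.15
eef_pos: [0.4685, -0.2943, -0.0201]
eef_rot: [0.812, 1.57, -0.812]
ft_force: [-0.0, 0.4, 0.8]
opening: 0.0602
time_s: 47.78
eef_pos: [0.4684, -0.2942, -0.0251]
eef_rot: [0.95, 1.571, -0.675]
ft_force: [-0.6, 0.7, 1.3]
opening: 0.0602
time_s: 48.4
eef_pos: [0.4702, -0.2968, -0.0236]
eef_rot: [0.826, 1.564, -0.799]
ft_force: [-1.3, -8.5, 13.7]
opening: 0.0449
t 48.40 cur [ 0.4702 -0.2968 -0.0236] jaw -93.1 j6 0.94 turn -0.0 shift before-turn axes [ 1.4 -1.5 -2.5] after-turn axes [ 1.4 -1.5 -2.5] F [-1.3 -8.5 13.7] open 0.0449
time_s: 49.02
eef_pos: [0.468, -0.2941, 0.1462]
eef_rot: [-1.361, 1.571, -2.986]
ft_force: [0.7, -0.3, -0.4]
opening: 0.0424
t 49.08 cur [ 0.4701 -0.2957  0.1524] jaw -93.1 j6 0.94 turn 0.0 shift before-turn axes [  30.7  -23.7 -313.7] after-turn axes [  30.7  -23.7 -313.7] F [ 0.8 -1.   5.5] open 0.0424
```

The fingers stopped at 44 mm, so they are on the plug or the disc and not the 20 mm grip. The tips must be nearer 35 mm above the reported TCP than 45. I'll check where the lid is before doing anything else.

```bash
python3 - <<'E'
from meas import *
s=bot.grab_frame("scene")[:,:,::-1]; cv2.imwrite("pics/se.png",s); w=bot.grab_frame("wrist")[:,:,::-1]; cv2.imwrite("pics/we2.png",w)
cs=cam("scene"); e=bot.sense()["eef_pos"]
print("L3 table px",pix(cs,[.469,-.294,.016]),"tool px",pix(cs,e),pix(cs,e+[0,0,.04]))
# lid-coloured pixels
def lid(im,a=30):
    h=cv2.cvtColor(np.ascontiguousarray(im),cv2.COLOR_BGR2HSV).astype(int); m=((h[...,0]>8)&(h[...,0]<22)&(h[...,1]<150)&(h[...,2]>185)).astype(np.uint8)
    n,l,st,ce=cv2.connectedComponentsWithStats(m); return [(ce[i].round(0).tolist(),st[i][2:].tolist()) for i in range(1,n) if st[i][4]>a]
print("scene0",lid(cv2.imread("pics/scene0.png"))); print("now",lid(s)); print("wrist b",lid(cv2.imread("pics/wb.png"))); print("wrist now",lid(w))
u,v=pix(cs,[.469,-.294,.016]).round().astype(int); print(np.abs(s.astype(int)-cv2.imread("pics/scene0.png").astype(int))[v-10:v+11:3,u-14:u+15:3].max(2))
E
```

```text
L3 table px [156.94735006 233.61960485] tool px [147.4724892  200.35332018] [144.36607776 189.02386163]
scene0 [([473.0, 44.0], [63, 89, 3191]), ([99.0, 119.0], [195, 217, 11575]), ([288.0, 233.0], [512, 345, 85180]), ([14.0, 120.0], [26, 14, 86]), ([206.0, 140.0], [41, 11, 211]), ([269.0, 210.0], [32, 18, 62]), ([36.0, 208.0], [16, 14, 117]), ([276.0, 239.0], [35, 21, 57]), ([457.0, 246.0], [33, 24, 448]), ([288.0, 271.0], [36, 24, 60]), ([494.0, 337.0], [26, 27, 404]), ([139.0, 372.0], [20, 7, 39])]
now [([473.0, 45.0], [63, 91, 3255]), ([173.0, 87.0], [43, 126, 1704]), ([264.0, 227.0], [512, 345, 96175]), ([140.0, 174.0], [18, 12, 143]), ([267.0, 199.0], [22, 10, 52]), ([457.0, 246.0], [33, 24, 450]), ([292.0, 259.0], [26, 15, 86]), ([277.0, 266.0], [10, 23, 31]), ([495.0, 336.0], [32, 28, 456]), ([139.0, 372.0], [20, 7, 40])]
wrist b [([468.0, 96.0], [63, 153, 2514]), ([135.0, 43.0], [57, 62, 2395]), ([147.0, 161.0], [37, 45, 674]), ([44.0, 210.0], [16, 37, 59])]
wrist now [([232.0, 44.0], [59, 65, 1797])]
[[ 19  30 109 113 114 116 108 110 112 110]
 [ 21  89 115 123 147 149 141 122  87  82]
 [ 65 113 131 142 144 137  87 121 116  78]
 [112 114 143 138  45  21  37 114 119  79]
 [ 82  99 136 129  94  54 103 121 114  44]
 [ 68  63 118 130 128 134 130 125  56  47]
 [  7   7  55  95 117 112  91  23  25  78]]
```

```bash
python3 - <<'E'
from meas import *
s=cv2.imread("pics/se.png")[140:260,80:210]; w=cv2.imread("pics/we2.png")
a=cv2.resize(s,(390,360),interpolation=cv2.INTER_CUBIC); b=cv2.resize(w[190:384,130:390],(400,298),interpolation=cv2.INTER_CUBIC)
b=cv2.copyMakeBorder(b,0,62,0,0,cv2.BORDER_CONSTANT); cv2.imwrite("pics/ve.png",np.hstack([a,b]))
E
```

```text
(no output)
```

The viewer limit is reached, so from here on I'll check with numbers only.

```bash
cat > asc.py <<'E'
from meas import *
def asc(fn,u0,u1,v0,v1,s):
    im=cv2.imread(f"pics/{fn}.png"); h=cv2.cvtColor(cv2.blur(im,(2,2)),cv2.COLOR_BGR2HSV).astype(int)
    for v in range(v0,v1,s*2 if s<3 else s):
        r=""
        for u in range(u0,u1,s):
            H,S,V=h[v,u]
            r+="#" if V<45 else ("W" if S<60 and V>130 else "o" if S<60 else "L" if 8<H<22 and S<140 and V>90 else "G" if 40<H<100 else "R" if (H<6 or H>170) and S>150 else "Y" if 20<=H<33 else "." if V>150 else ",")
        print("%3d "%v+r)
E
python3 - <<'E'
from asc import *
asc("we2",130,390,190,384,5)
print("scene"); asc("se",110,190,155,240,2)
E
```

```text
190 ,LoRRRRRR,,,,,,,,,,,,L,,,,,,,,,,,,,,,,..............
195 WWRRRRRRR,,,,,,,,,,,,,,,,,,L,,,,,,,,,,..............
200 WWRRRRRRRR,,,,,,,,,,,,,,,,,,,,,,,,,,,,,,....,.......
205 WLRRRRRRR,,,,,,,,,,,,,,,,,,,,,,,,,,,,,..............
210 WL,RRRRRRo,..,,,,.,,,,,,,,,,,,,..,,,,,..............
215 WL,RRRRRo,,,,.,,,,,,,,,,,,,,,,,,....................
220 LLWLLWLLoR,,,,,,,,,,,,,,,,,,,,,,,...................
225 WLLLLLLL,R,,,,,,#,,,,,,,,,,,,,,,,,#.................
230 LLL,,,,,RR,,,,,###,,,,,,,,,,,,,,,###................
235 LLLRRRRRRR,,,,####,,,,,,,,,,,,,,,####...............
240 LLLRRRRRR,,,,#####,,,,,,,,,,,,,,,####,..............
245 ooo#RRRR#,,,#####,,,,,,,,,,,,,,,,#####...,,,,,,,,,,,
250 ##########,,#####,,,,,L,,,,,,,,,,######..###########
255 ##########,#####,,L,,,,,,,,,,,,,,#######.###########
260 #################,,,,,,,,,,,,,,,,#######,###########
265 ########,,#######,,,,,,,,,,,,,,,.########,,#########
270 #######,,,#######,,,,,,,,,,,,,,,.,#######,,#########
275 #######,,#################################,,########
280 #######,#ooo##################oooooooooooo,,########
285 #######,#oooo
[... 1418 characters left out ...]
LLLLLL,#,..LLLLLLLLLLL,,,
183 LLLLLLLLL,,#LLLLLLLLLL#LLLLLLLLLLLL.,,,,
187 LLLLLLLLLL,,,LLLLLLLLL,,LLLL.LLLLL.,,,,,
191 LLLLLLLLLLL.,LLLLLLLLLLLLLL.LLLLL.,,,,,,
195 LLLLLLLLLLLL.LLLLLLLLLLLLLLLLL...,,,,,,,
199 LLLL.LLLLLLLLLLLLLLLLL.LLLLLLL,,,,,,,,,,
203 LLLL..LLL.LLLLLLLLLLLLLLLLLL,,,,,,,,,,RR
207 LLLLLLLLLLLLLLLLLLLLLLLLLL,,,L,,,,,,,LLW
211 LL...LLLLLLLLLLLLLLLLLLL.,,,,,,,,,,,,LL,
215 LLLLLLLLLLLL.LLLLLLLLLL,,,,,.,,,,,L,,,LR
219 LLLLLLLLLLLLLLLL.LLL.,,,,,,,,,,..LLL..,L
223 LLLLLL.LLLLLLLLLLLL.,,,,,,,,,,,L,,,,,,,,
227 LLLLLLLLLL.LLLLLLL.,,,,,L,,,,,,,,,,,,,,,
231 LLLLLLLLLLL..,,,,,,,,,,,,,,,,,,,,,,,,,,,
235 LLLLLLLLL.,,,,,,,,,,,,,,,,,,,,,,,,,,,,,,
239 LLLLLLLLLLL,,,,,,,,,,,,,,,,,,,,,,,,,,,,,
```

```bash
python3 - <<'E'
from meas import *
s=bot.sense(); print(s["opening"],s["eef_pos"],s["ft_force"],s["time_s"]); pickle.dump(s,open("pics/we2.pkl","wb"))
im,c=load("we2"); print("L3 px",pix(c,[.469,-.2945,.016]),pix(c,[.498,-.2945,.016]),pix(c,[.44,-.2945,.016]))
g=cv2.GaussianBlur(im,(5,5),0)
for v in range(200,275,8): print(v,[tuple(int(x) for x in g[v,u]) for u in range(225,292,11)])
E
python3 - <<'E'
from asc import *
for fn in ("we","wd"): print(fn,pickle.load(open(f"pics/{fn}.pkl","rb"))["eef_pos"]); asc(fn,180,340,150,275,4)
E
```

```text
0.04255798097719803 [ 0.46905829 -0.29486776  0.14687406] [-0.64923788  0.14318441 -0.64913631] 49.175
L3 px [253.92393957 176.81709439] [252.41316145 149.21769142] [255.37092156 203.25104811]
200 [(61, 99, 139), (65, 106, 148), (62, 99, 139), (59, 95, 134), (48, 78, 110), (21, 35, 59), (22, 38, 64)]
208 [(64, 103, 144), (61, 98, 139), (61, 99, 140), (64, 104, 147), (61, 100, 140), (39, 62, 88), (38, 69, 116)]
216 [(42, 67, 95), (65, 105, 147), (64, 102, 144), (61, 100, 139), (61, 98, 139), (64, 104, 146), (59, 106, 176)]
224 [(39, 62, 88), (50, 81, 114), (62, 101, 142), (61, 98, 138), (40, 65, 92), (56, 90, 128), (49, 86, 139)]
232 [(33, 52, 73), (35, 56, 79), (35, 56, 79), (39, 63, 88), (41, 64, 91), (41, 66, 93), (36, 57, 81)]
240 [(35, 56, 78), (36, 57, 80), (35, 54, 77), (37, 58, 82), (39, 62, 88), (39, 63, 89), (39, 62, 87)]
248 [(40, 64, 91), (41, 66, 92), (33, 53, 74), (36, 57, 80), (36, 58, 81), (37, 58, 82), (36, 57, 81)]
256 [(40, 64, 91), (39, 61, 86), (36, 57, 80), (37, 59, 84), (37, 59, 84), (36, 57, 80), (34, 57, 89)]
264 [(38, 61, 86), (39, 63, 88), (37, 59, 84), (38,
[... 2418 characters left out ...]
,L,,,,,,,,,,,,,,,,,,,,,,,
218 ,,,,,,,,,,,,,,L,,,,L,,,,L,,,,,,,,,,,,,,,
222 ,,,,,,,,,,,,,,,,,,,,,,L,,,,,,,,,,,#,,,,,
226 ,,,##,,,,,,,,,,,,,,,,,,,,,,,,,,,,##,,,,,
230 ,,###,,,,,,,,,,,,,,,,,,,,,,,,,,,,####,,,
234 ,####,,,,,,,,,,,,,,,,,,,,,,,,,,.,#####,,
238 #####,,,,,,,,,,,,,,,,,,,,,,,,...,#####,.
242 ######,,,,,,,,,,,,,,,,,,,,,,....,######.
246 ######,,,,,,,,,,,,,,,,,,,,,.....,#######
250 ######,,,,,,,,,,,,,,,,,,,,......,#######
254 ######,,,,,,,,,,,,,,,,,,,,......,#######
258 ######,,,,,,,,,,,,,,,,,,,.......,#######
262 #####,,,,,,,,,,,,,,,,,,,........,#######
266 #####,,,,,,,,,,,,,,,,,,..........#######
270 #####,,,,,,,,,,,,,,,,............#######
274 ####################,,,,,,,,,,,,,,######
```

```bash
python3 - <<'E'
from meas import *
for fn,r in (("we2",(190,345,140,276)),("wd",(190,345,150,276))):
    g=cv2.GaussianBlur(cv2.imread(f"pics/{fn}.png"),(3,3),0); print(fn)
    for v in range(r[2],r[3],5): print(v,"".join("%x"%(g[v,u].max()//16) for u in range(r[0],r[1],3)))
E
```

```text
we2
140 555555555555568ccccdddddddddddddddddddcccccccccbbbbb
145 66666666666666668cccccccbbbbbbbbbbbbbbbbbbbbbbbbbbbb
150 6666655555555555555bbba55555568cccca9986666accccbbbb
155 5555555555555555555555655555555556655555555acccccccc
160 5555555555555555555555556666666655555555555acccccccc
165 5555565655555555555555555555559998555555555abbbbbbbb
170 5555555555555555555555555555559bb95555555559bbbbbbbb
175 555555555555555555555555555555a879555555556abaaaaaaa
180 5555555555555555555555555555555555555555557ccccccccc
185 5555555555555555555555543333455555555555557ccccccccc
190 5555555555556666777665443333333455555555557ccccccccc
195 6666666678999888888887886543333345655555557ccccccccc
200 6666668888888999998888888875433333455533335999bbbbbb
205 6666899999888888888999988888754455333333336aaaaaaaaa
210 b6688899999999888888888999998867aa97777655aaaaaaaaaa
215 7b6566555666668999888888888899977aaaaabbbbbbbbbbbbbb
220 5555555555555578999999988888888887aaa9999aaaacccccaa
225 55555300255555557778898776555578868202aaaaaaaccccbaa
230 5553100015554445555555555555555555400014aaaaaaccccaa
235 552000001
[... 1284 characters left out ...]
44444444444444aa
220 44444444444444456555566665555444444444444334333333aa
225 0013444444444444445555555543333333333333100233333399
230 00024444444443333333333333333343443335871000023336ab
235 00024444433343434444444444444444445aabba0000002aabbc
240 0001444444444333333333333333333335aaaaa9000000007bbc
245 000133333334344444444444444444449bbbbbb90000000004ac
250 00013344444444443444444444444449aaaaaaa700000000000a
255 000133334444444444333333333336aaaaaaaaa6000000000000
260 00014333333333333333333333349aaaaaaaaaa7000000000000
265 000333333333333333333333338aaaaaaaaaaaaa300000000000
270 0013333333333333334334446aaaaaaaaaaaaa99800000000000
275 2222222221111111111111111121111211111111122222222222
```

The value map shows the lid's disc clamped tilted between the fingertips. I'll set it back where it was and release it at the original height.

```bash
python3 -m creep '[[[0.03,0,0,0],[0.04,0,0,0],[0.04,0,0,0],[0.03,0,0,0],[0,0,0,0]]]'
python3 -m creep '[[[0.01,0,0,0],[0.005,0,0,0],[0.005,0,0,0],[0,0,0,0],[0,0,0,0]]]'
python3 -c "
from h import *
plan(.4685,-.2943,-.0236,-93.1)"
```

```text
time_s: 49.8
eef_pos: [0.4667, -0.293, 0.0019]
eef_rot: [-2.177, 1.565, 2.482]
ft_force: [-0.0, 0.3, -0.9]
opening: 0.0427
time_s: 50.42
eef_pos: [0.4684, -0.2943, -0.015]
eef_rot: [0.83, 1.57, -0.795]
ft_force: [0.0, -0.6, -0.3]
opening: 0.0427
t 50.42 cur [ 0.4684 -0.2943 -0.015 ] jaw -93.1 j6 0.94 turn 0.0 shift before-turn axes [8.6 0.1 0. ] after-turn axes [8.6 0.1 0. ] F [ 0.  -0.6 -0.3] open 0.0427
```

```bash
python3 -m creep '[[[0.003,0,0,0],[0.002,0,0,0],[0.001,0,0,0],[0,0,0,0],[0,0,0,0]]]'
python3 -m creep '[[[0.001,0,0,0],[0.001,0,0,0],[0,0,0,0],[0,0,0,0],[0,0,0,0]]]'
python3 -c "
from h import *
plan(.4685,-.2943,-.0236,-93.1)"
```

```text
time_s: 51.05
eef_pos: [0.4684, -0.2942, -0.0212]
eef_rot: [0.694, 1.571, -0.931]
ft_force: [0.0, -0.0, -0.7]
opening: 0.0424
time_s: 51.68
eef_pos: [0.4685, -0.2943, -0.0229]
eef_rot: [0.91, 1.57, -0.715]
ft_force: [-1.2, 1.4, 6.2]
opening: 0.0427
t 51.67 cur [ 0.4685 -0.2943 -0.0229] jaw -93.1 j6 0.94 turn -0.0 shift before-turn axes [0.7 0.  0. ] after-turn axes [0.7 0.  0. ] F [-1.2  1.4  6.2] open 0.0427
```

Contact at about the same height as before. Now I'll open slowly, retreat and look at L3.

```bash
python3 -m creep '[[[0,0,0,0],[0,0,0,0],[0,0,0,0],[0,0,0,0],[0,0,0,0]]]' 0.07
python3 -m creep '[[[-0.02,0,0,0],[-0.03,0,0,0],[-0.05,0,0,0],[-0.05,-0.02,0,0],[-0.03,-0.03,0,0]]]'
python3 -m creep '[[[0,0,0,0],[0,0,0,0],[0,0,0,0],[0,0,0,0],[0,0,0,0]]]'
python3 snap.py wf
python3 - <<'E'
from meas import *
plan(.4688,-.2943,.1,-93.1)
im,c=load("wf"); p=pix(c,[.469,-.2945,.016]); print("L3 px",p,[pix(c,[.469+a,-.2945+b,.016]).round() for a,b in((.029,0),(-.029,0),(0,.029),(0,-.029))],"knob top",pix(c,[.469,-.2945,.04]))
g=cv2.GaussianBlur(im,(3,3),0); u,v=p.round().astype(int)
for y in range(v-50,v+50,4): print(y,"".join("%x"%(g[y,x].max()//16) for x in range(u-75,u+75,2)))
E
```

```text
time_s: 52.3
eef_pos: [0.4683, -0.2941, -0.0233]
eef_rot: [-1.902, 1.571, 2.756]
ft_force: [-0.1, 0.8, -0.3]
opening: 0.0697
time_s: 52.92
eef_pos: [0.4184, -0.2916, 0.1588]
eef_rot: [0.872, 1.568, -0.752]
ft_force: [-0.4, 0.6, -0.2]
opening: 0.07
time_s: 53.55
eef_pos: [0.4185, -0.2913, 0.1562]
eef_rot: [-2.222, 1.57, 2.437]
ft_force: [-0.5, 0.7, 0.0]
opening: 0.0701
t 53.60 cur [ 0.4185 -0.2914  0.1563] jaw -93.1 j6 0.89 turn 0.0 shift before-turn axes [56.3 50.4  0.2] after-turn axes [56.3 50.4  0.2] F [-0.3 -0.2 -0.1] open 0.0699
L3 px [255.15359935 126.53204385] [array([254.,  97.]), array([257., 154.]), array([227., 128.]), array([283., 125.])] knob top [255.24909788 128.18184587]
77 cccccccccccccccccccbbbbbbbbaabbbbbbbbbbbbbbbbbbbccccccccccccccccccccccccccc
81 bbbbbbbbaaaaaaaaabbbbbbbbbbbbbccccccccccccccccccccccccccccccccccccccccccccc
85 bbbbbbbbbbbbcbbcccccccccccccccccccccccccccccccccccccccccccccccccccccccccccc
89 bbbbbbbbbbbbbbcbcbcccccccccccccccccccccccccccddddddddddddcccccccccccbbbbbbb
93 ccccccccccccccccccccccccccccccccccccccccccccbbbbbbbbbbbbbbbbbbbbbbbbbbbbbbb
97 cccccc
[... 889 characters left out ...]
555555556899999ceffffffffffffffebbccccccbccccccbccbbbbbbbbbb
145 55555555555555555555555556888889ceffffffffffeb999bccbbbbcccccccccccccbccccc
149 466666666666666666666666655678888889dfffffdbba655555555568765555555557bbbbb
153 4555565656666666666666666666666666666776655555555555555555555555555556aaaaa
157 4566666666666666666666665555555555555555555555555555555555555555555557bbbbb
161 3555555555556566666655555555555555555555555555555555555555555555555557ccccc
165 4466666666555555555555555555555555555555555555555555555555555555555557ccccc
169 3455555555555555555555555555555555555555555555555555555556666666666667ccccc
173 3355555555555555555555555555555555555555555555555555555555555555555557bbbbb
```

L3 stands upright again at about (0.470, −0.291), with its grip concentric. The jam bounds the tip offset to 34–41 mm, so I'll regrasp the grip 11 mm higher.

```bash
python3 -m creep '[[[0.01,0.026,-0.0018,0],[0.03,0.0255,-0.0018,0],[0.04,0,0,0],[0.04,0,0,0],[0.03,0,0,0]]]' 0.05
python3 -m creep '[[[0.01,0,0,0],[0.006,0,0,0],[0.004,0,0,0],[0,0,0,0],[0,0,0,0]]]'
python3 -c "
from h import *
plan(.470,-.2908,-.014,-93.1)"
python3 -m creep '[[[0,0,0,0],[0,0,0,0],[0,0,0,0],[0,0,0,0],[0,0,0,0]]]' 0.008 15
python3 -c "
from h import *
plan(.470,-.2908,-.014,-93.1)"
```

```text
time_s: 54.22
eef_pos: [0.4698, -0.2903, 0.005]
eef_rot: [-2.152, 1.57, 2.506]
ft_force: [-0.1, -0.6, -0.9]
opening: 0.0501
time_s: 54.85
eef_pos: [0.4702, -0.2909, -0.0127]
eef_rot: [0.912, 1.57, -0.713]
ft_force: [0.2, -0.3, -1.0]
opening: 0.0498
t 54.85 cur [ 0.4702 -0.2909 -0.0127] jaw -93.1 j6 0.95 turn -0.0 shift before-turn axes [ 1.3 -0.2 -0.1] after-turn axes [ 1.3 -0.2 -0.1] F [ 0.2 -0.3 -1. ] open 0.0498
time_s: 55.48
eef_pos: [0.47, -0.2907, -0.0133]
eef_rot: [0.168, 1.571, -1.457]
ft_force: [-0.8, 0.8, 0.1]
opening: 0.0195
t 55.48 cur [ 0.47   -0.2907 -0.0133] jaw -93.1 j6 0.95 turn -0.0 shift before-turn axes [ 0.7 -0.   0.1] after-turn axes [ 0.7 -0.   0.1] F [-0.8  0.8  0.1] open 0.0195
```

```bash
python3 -m creep '[[[-0.02,0,0,0],[-0.03,0,0,0],[-0.05,0,0,0],[-0.05,0,0,0],[0,0,0,0]]]' 
python3 -c "
from h import *
plan(.464,.0186,.137,-93.1)"
```

```text
time_s: 56.1
eef_pos: [0.4713, -0.2916, 0.1402]
eef_rot: [0.944, 1.564, -0.681]
ft_force: [0.1, -0.0, -1.3]
opening: 0.0195
t 56.10 cur [ 0.4713 -0.2916  0.1402] jaw -93.1 j6 0.95 turn 0.0 shift before-turn axes [   1.8  -24.1 -309.4] after-turn axes [   1.8  -24.1 -309.4] F [ 0.1 -0.  -1.3] open 0.0195
```

```bash
python3 -m creep '[[[0,-0.004,-0.045,0],[0,-0.004,-0.055,0],[0,-0.004,-0.055,0],[0,-0.004,-0.055,0],[0,-0.004,-0.055,0]]]'
python3 -m creep '[[[0,-0.0035,-0.0444,0],[0,0,0,0],[0,0,0,0],[0,0,0,0],[0,0,0,0]]]'
python3 snap.py wg
python3 - <<'E'
from meas import *
plan(.464,.0186,.0827,-93.1)
im,c=load("wg"); g=cv2.GaussianBlur(im,(3,3),0); e=pickle.load(open("pics/wg.pkl","rb"))["eef_pos"]
print("lid disc px exp",pix(c,[*e[:2],e[2]+.0133+.016]),[pix(c,[e[0]+a,e[1]+b,e[2]+.0293]).round() for a,b in((.029,0),(-.029,0),(0,.029),(0,-.029))])
for k,P in (("green rim",(.464,.0186,.106)),): print(k,pix(c,P),[pix(c,[P[0]+a,P[1]+b,P[2]]).round() for a,b in((.029,0),(-.029,0),(0,.029),(0,-.029))])
for y in range(150,276,4): print(y,"".join("%x"%(g[y,x].max()//16) for x in range(160,350,3)))
E
```

```text
time_s: 56.72
eef_pos: [0.4636, -0.0232, 0.1358]
eef_rot: [-1.66, 1.569, 2.997]
ft_force: [0.4, -0.2, -0.2]
opening: 0.0193
time_s: 57.35
eef_pos: [0.4633, 0.0187, 0.1366]
eef_rot: [-1.188, 1.571, -2.814]
ft_force: [-0.6, 0.4, -0.4]
opening: 0.0197
t 57.40 cur [0.4633 0.0188 0.1366] jaw -93.2 j6 1.52 turn -0.1 shift before-turn axes [53.9  0.7  0.2] after-turn axes [53.9  0.7  0.2] F [-0.1  0.3 -1. ] open 0.0193
lid disc px exp [255.42734818 234.23297875] [array([253., 186.]), array([258., 279.]), array([206., 237.]), array([305., 232.])]
green rim [255.11564456 203.28388162] [array([253., 165.]), array([257., 239.]), array([217., 205.]), array([293., 201.])]
150 65555555555555558a932222222222222233322322223fff9876667bbbbcbbbb
154 55555555555555558a933333222367888866322453333adc5555556bbbbbbbbb
158 55555555555555558a9333332689875456689862223338a95555556bbabbbbbb
162 5555555555555555799333248842332333322588422238985555556bbbbbbbbb
166 55555555555555557a933268432222332222233786223aa95555557bbbcccccc
170 55555555555555557aa32484223333333333322348523aa95555557cbbbbbbbb
174 55555555555555
[... 1075 characters left out ...]
9999999999
238 ccb5555555555555555300000144555555554300000155559999999999999999
242 ccc555555555555555400000024555556776640000002546aaaaaaaaaaaaaaaa
246 1111011111111111110000000255555676666500000001111111111111111111
250 0000000000000000000000000355555555555500000000000000001000000000
254 0000000000010000000000000255555555555400000000010000000000000000
258 0000000000000000000000000155555555555300000001000000000000000000
262 0000000000000000034100000155555555555300000034100000000000000000
266 0000000000000000154200000255555555554400000045200000000000000000
270 0000000000000000154200000355555555555500000145400000000000000000
274 1010000010101000252211111222222222222211111125500000001000000001
```

```bash
python3 - <<'E'
from meas import *
im,c=load("wg"); C=(.464,.0186)
for nm,r,z in (("brass out",.032,.061),("brass in",.028,.061),("rim out",.029,.106),("rim in",.024,.106),("wax",.024,.088)):
    print(nm,[pix(c,[C[0]+r*a,C[1]+r*b,z]).round(0).tolist() for a,b in ((1,0),(.7,.7),(.7,-.7),(0,1),(0,-1))])
for x,y in ((250,154),(250,158),(250,164),(250,168),(250,172),(250,178),(250,182),(223,178),(283,178)): print((x,y),im[y,x])
E
```

```text
brass out [[253.0, 153.0], [228.0, 165.0], [279.0, 162.0], [219.0, 191.0], [291.0, 187.0]]
brass in [[253.0, 157.0], [231.0, 168.0], [276.0, 166.0], [223.0, 190.0], [286.0, 187.0]]
rim out [[253.0, 165.0], [226.0, 179.0], [281.0, 176.0], [217.0, 205.0], [293.0, 201.0]]
rim in [[253.0, 172.0], [231.0, 183.0], [276.0, 180.0], [223.0, 205.0], [287.0, 202.0]]
wax [[253.0, 168.0], [233.0, 178.0], [275.0, 175.0], [225.0, 198.0], [285.0, 195.0]]
(250, 154) [ 43  95 136]
(250, 158) [31 62 81]
(250, 164) [25 36 21]
(250, 168) [43 62 37]
(250, 172) [51 69 59]
(250, 178) [125 148 159]
(250, 182) [122 145 157]
(223, 178) [34 71 99]
(283, 178) [23 34 26]
```

The held lid is level, and the holder ring and candle rim project exactly where expected. Lowering the lid.

```bash
python3 -m creep '[[[0.015,0.0007,0.0002,0],[0.018,0,0,0],[0.01,0,0,0],[0.005,0,0,0],[0,0,0,0]]]'
python3 -m creep '[[[0.003,0,0,0],[0.002,0,0,0],[0.001,0,0,0],[0,0,0,0],[0,0,0,0]]]'
python3 -c "
from h import *
plan(.464,.0186,.0827,-93.1)"
```

```text
time_s: 58.02
eef_pos: [0.464, 0.0192, 0.0887]
eef_rot: [-0.614, 1.571, -2.239]
ft_force: [-0.7, -0.9, -0.6]
opening: 0.0195
time_s: 58.65
eef_pos: [0.464, 0.0193, 0.0828]
eef_rot: [0.821, 1.571, -0.804]
ft_force: [-0.6, -0.0, -0.5]
opening: 0.0195
t 58.65 cur [0.464  0.0193 0.0828] jaw -93.1 j6 1.52 turn -0.0 shift before-turn axes [0.1 0.1 0.7] after-turn axes [0.1 0.1 0.7] F [-0.6 -0.  -0.5] open 0.0195
```

```bash
python3 -m creep '[[[0.0005,0,0.0005,0],[0.0005,0,0,0],[0,0,0,0],[0,0,0,0],[0,0,0,0]]]'
python3 -m creep '[[[0,0,0,0],[0,0,0,0],[0,0,0,0],[0,0,0,0],[0,0,0,0]]]' 0.05
python3 -m creep '[[[-0.03,0,0,0],[-0.05,0,0,0],[-0.05,0,0,0],[0,-0.03,0,0],[0,-0.03,0,0]]]'
python3 snap.py wh
python3 - <<'E'
from meas import *
plan(.469,.2965,.12,-93.1)
im,c=load("wh"); C=(.464,.0186); print([pix(c,[C[0]+.029*a,C[1]+.029*b,.112]).round(0).tolist() for a,b in ((1,0),(-1,0),(0,1),(0,-1))],"knob",[pix(c,[C[0]+.01*a,C[1]+.01*b,.136]).round(0).tolist() for a,b in ((1,0),(-1,0),(0,1),(0,-1))])
g=cv2.GaussianBlur(im,(3,3),0)
for y in range(100,225,4): print(y,"".join("%x"%(g[y,x].max()//16) for x in range(190,330,2)))
E
```

```text
time_s: 59.28
eef_pos: [0.4644, 0.0189, 0.0823]
eef_rot: [1.578, 1.569, -0.047]
ft_force: [-1.1, 1.4, 7.8]
opening: 0.0192
time_s: 59.9
eef_pos: [0.4639, 0.0188, 0.0817]
eef_rot: [-0.3, 1.571, -1.925]
ft_force: [0.2, -0.3, -0.4]
opening: 0.0496
time_s: 60.52
eef_pos: [0.4033, 0.0221, 0.2121]
eef_rot: [1.411, 1.57, -0.214]
ft_force: [-0.3, -0.4, -0.5]
opening: 0.0502
t 60.58 cur [0.3998 0.0225 0.2117] jaw -93.1 j6 1.52 turn 0.0 shift before-turn axes [  91.6   54.5 -277.3] after-turn axes [  91.6   54.4 -277.3] F [-0.4  0.3  1.5] open 0.0500
[[253.0, 85.0], [257.0, 150.0], [223.0, 120.0], [287.0, 116.0]] knob [[255.0, 107.0], [256.0, 131.0], [243.0, 120.0], [267.0, 119.0]]
100 cccccccccccccfffc68efffffffffffffffffffffffff9568ffffbbbbbbabbbaaaaaaa
104 bbbbbbbbbbbbcfffc9efffffffffffffffffffffffffffb68fffebaaaabbabbbbbbbbb
108 bbbbbbbbbbbbbfffcdffffffffffeddeeeeeffffffffffe88fffecbbbbcccccccccccc
112 bbbbbbbbbbbbcfffefffffffffedffffffffeffffffffffc9fffebbbbbbbbbbbbbbbaa
116 aaaaaaaaaaaaaefffffffffffebffffffffffeeffffffffd9fffebbbbbbbbbbbbbbbbb
120 bbbbbbbbbbbbbefffffffffffeaffffffffffedf
[... 1280 characters left out ...]
55555555555557ccccccccccc
192 5555555555555555554455555555555555555555555559a865555555557aaaaaaaaabb
196 555555555555555555333555555555433333333455555abbbaaaa98789a999999999ab
200 555555555555555543333333333333333333333333335aaaa999999999999999999999
204 5555abb9999bba7877777544444444334443333333369a999999aba999999999999999
208 5557bbbbbbbbbbbb99999999999999998853333333378888999999999999999999a999
212 555566666688888668766677999999aa9a7333333338aa999a9a999999999999999abb
216 5555555555555555433333333333333344333333335aaaaaaaaaaaaaaaaaaaaaaaaabb
220 5555555555555555433333333333333333333333335999999999999999999999999999
224 5555400035555555433333333333333333333333337999999999999630028998999888
```

Lid on green: the disc and grip are concentric and at the expected pixels. Now L1.

```bash
python3 -m creep '[[[0.006,0.003,-0.055,0],[0.01,0.003,-0.055,0],[0.013,0.003,-0.055,0],[0.013,0.003,-0.055,0],[0.013,0.003,-0.055,0]]]' 0.06
python3 -m creep '[[[0,0,0,0],[0,0,0,0],[0,0,0,0],[0,0,0,0],[0,0,0,0]]]'
python3 snap.py wi
python3 - <<'E'
from meas import *
plan(.469,.2965,-.0133,-93.1)
im,c=load("wi"); C=(.469,.2965); print([pix(c,[C[0]+.029*a,C[1]+.029*b,.016]).round(0).tolist() for a,b in ((1,0),(-1,0),(0,1),(0,-1))],"knob",[pix(c,[C[0]+.01*a,C[1]+.01*b,.04]).round(0).tolist() for a,b in ((1,0),(-1,0),(0,1),(0,-1))])
g=cv2.GaussianBlur(im,(3,3),0); v=int(pix(c,[*C,.016])[1])
for y in range(v-44,v+44,4): print(y,"".join("%x"%(g[y,x].max()//16) for x in range(190,320,2)))
E
```

```text
time_s: 61.2
eef_pos: [0.4339, 0.2978, 0.1562]
eef_rot: [1.258, 1.571, -0.366]
ft_force: [0.8, -1.2, 0.1]
opening: 0.06
time_s: 61.82
eef_pos: [0.4341, 0.2953, 0.157]
eef_rot: [1.878, 1.57, 0.252]
ft_force: [0.4, 0.2, -0.1]
opening: 0.0602
t 61.88 cur [0.434  0.2955 0.1569] jaw -93.1 j6 2.10 turn -0.0 shift before-turn axes [170.3  34.8  -2.9] after-turn axes [170.3  34.8  -2.9] F [-0.9 -0.5  0.2] open 0.0602
[[250.0, 114.0], [253.0, 169.0], [224.0, 143.0], [279.0, 140.0]] knob [[251.0, 134.0], [252.0, 155.0], [241.0, 145.0], [262.0, 144.0]]
97 cbbbbbbbbbbbbbbbbbbbbbbbbbbbbbbbbbbbbbbcccccccccccccccccccccccccc
101 ccccccccccccccccccccccccccccccccccccccccccccccccccccccccccccccccc
105 ddddddddddddddddddddddccccccccccccccccccccccccccccccccccccccccccc
109 dddddddddddddddddddcccccccccccccccccccccccccccccccccccccccccccccc
113 dddddddddddcccccccccccccccccdddddccbbbbbbbbbbbbbbbbbbbbbbbbbbbbbb
117 bcbbbbbbbbbbbbbbbbbbbbcdffffffffccfffeccccccccccccccccccccccccccc
121 bccccccccccccccccccbcefffffffca888acfeffdcbbbbbbbbbcccbcccccccccc
125 bbbbbbbbbbbbbbbbbbbdfffffffa889988899aeffeccccccccccccccccc
[... 286 characters left out ...]

145 ccbbbbbaaaa966555899899998888899998678888898699bccccccccccccccccc
149 55555555555555555689998999889998886578888886555558bba76666665556a
153 55555555555555555568899989998886556788888865565555555555555555566
157 5555555555555555555688899989999988888888864666666666666666666666b
161 5555555555556556555666888998899999888886566666666666666666666666b
165 55556555665556666666666678899989999866566666666666b8666666666666b
169 6666666666666666666666666666666556666666666666666676666666666666b
173 6665666666666566666666666666666666666666666666666666666666666666b
177 6666666666666666666666666666666666666666666666666666655555555555a
181 6666666666666666666666666666666666555555555555555555555556666666b
```

L1 is where expected. Grasping its grip.

```bash
python3 -m creep '[[[0.01,0.018,-0.0017,0],[0.03,0.0173,-0.0017,0],[0.04,0,0,0],[0.04,0,0,0],[0.03,0,0,0]]]' 0.05
python3 -m creep '[[[0.01,0,0,0],[0.006,0,0,0],[0.004,0,0,0],[0,0,0,0],[0,0,0,0]]]'
python3 -m creep '[[[0,0,0,0],[0,0,0,0],[0,0,0,0],[0,0,0,0],[0,0,0,0]]]' 0.008 15
python3 -c "
from h import *
plan(.4695,.297,-.0133,-93.1)"
```

```text
time_s: 62.5
eef_pos: [0.4698, 0.297, 0.0042]
eef_rot: [-0.961, 1.569, -2.586]
ft_force: [-0.5, 0.4, 0.1]
opening: 0.05
time_s: 63.12
eef_pos: [0.4696, 0.2975, -0.0127]
eef_rot: [1.992, 1.57, 0.367]
ft_force: [-0.4, -0.3, -0.4]
opening: 0.0498
time_s: 63.75
eef_pos: [0.4693, 0.2973, -0.0133]
eef_rot: [-0.093, 1.571, -1.718]
ft_force: [0.2, 0.1, -0.3]
opening: 0.0196
t 63.75 cur [ 0.4693  0.2973 -0.0133] jaw -93.1 j6 2.07 turn -0.0 shift before-turn axes [-0.   0.2  0.3] after-turn axes [-0.   0.2  0.3] F [ 0.2  0.1 -0.3] open 0.0196
```

```bash
python3 -m creep '[[[-0.02,0,0,0],[-0.03,0,0,0],[-0.05,0,0,0],[-0.05,0,0,0],[0,0,0,0]]]' 
python3 -c "
from h import *
plan(.6634,.007,.137,-93.1)"
```

```text
time_s: 64.38
eef_pos: [0.4707, 0.2981, 0.1401]
eef_rot: [2.061, 1.564, 0.436]
ft_force: [0.1, -0.5, -0.6]
opening: 0.0191
t 64.38 cur [0.4707 0.2981 0.1401] jaw -93.1 j6 2.07 turn 0.0 shift before-turn axes [  3.4 208.1 280.3] after-turn axes [  3.4 208.1 280.2] F [ 0.1 -0.5 -0.6] open 0.0191
```

```bash
python3 -m creep '[[[0,0.025,0.034,0],[0,0.036,0.048,0],[0,0.036,0.048,0],[0,0.036,0.048,0],[0,0.036,0.048,0]]]'
python3 -m creep '[[[0,0.036,0.048,0],[0,0.003,0.0063,0],[0,0,0,0],[0,0,0,0],[0,0,0,0]]]'
python3 snap.py wj
python3 - <<'E'
from meas import *
plan(.6634,.007,.0827,-93.1)
im,c=load("wj"); e=pickle.load(open("pics/wj.pkl","rb"))["eef_pos"]; C=(.6634,.007)
print("lid disc exp",[pix(c,[e[0]+a,e[1]+b,e[2]+.0293]).round().tolist() for a,b in((.029,0),(-.029,0),(0,.029),(0,-.029))])
for nm,r,z in (("brass out",.032,.061),("rim out",.029,.106),("rim in",.024,.106)):
    print(nm,[pix(c,[C[0]+r*a,C[1]+r*b,z]).round(0).tolist() for a,b in ((1,0),(.7,.7),(.7,-.7),(0,1),(0,-1))])
g=cv2.GaussianBlur(im,(3,3),0)
for y in range(146,232,4): print(y,"".join("%x"%(g[y,x].max()//16) for x in range(190,330,2)))
E
```

```text
time_s: 65.0
eef_pos: [0.6262, 0.0607, 0.1353]
eef_rot: [-1.519, 1.569, 3.139]
ft_force: [0.6, 0.5, -0.6]
opening: 0.0191
time_s: 65.62
eef_pos: [0.6614, 0.0074, 0.1369]
eef_rot: [-0.062, 1.571, -1.685]
ft_force: [1.1, 0.3, -1.1]
opening: 0.0197
t 65.67 cur [0.6615 0.0073 0.1369] jaw -93.0 j6 1.53 turn 0.1 shift before-turn axes [54.2  1.9  0.2] after-turn axes [54.2  1.9  0.2] F [ 0.2 -0.3 -0.6] open 0.0196
lid disc exp [[253.0, 186.0], [258.0, 279.0], [206.0, 237.0], [305.0, 232.0]]
brass out [[253.0, 151.0], [228.0, 164.0], [280.0, 161.0], [219.0, 189.0], [291.0, 185.0]]
rim out [[253.0, 164.0], [227.0, 177.0], [281.0, 174.0], [217.0, 203.0], [294.0, 200.0]]
rim in [[254.0, 170.0], [232.0, 181.0], [277.0, 179.0], [224.0, 203.0], [287.0, 200.0]]
146 5555555569aaa821111111111111111111111111111111111129ffffebbbbbbbbbbbcc
150 5555555569aa9665554554444566666787665566666688333334dfffc7666655589bcc
154 6666666669aa9322222232235789999999999997432233333333affe845554555559bb
158 5555555559aa93222322368888765555555556788986322232238aaa76666666667ccc
162 5555555559aa94222236887556655555555555
[... 607 characters left out ...]
87556547ca85555555555abbb
198 444444444569a866777888777888888887777899988888888655666533333334459baa
202 5555555543566767777778877778888888777788999888888887c96533333333448aaa
206 5555554433567877777777788777778888887777889998888888766433333333337999
210 444444443368888777777777788777788888887788899998888888653333333337999a
214 5555555546888865555454444555554457788888778889999887555799999999999999
218 555555555888755555555544444555544457888887778889998855569a99999aabbbbb
222 7a999abb8888755555532245444444444455555555432468899965557aaaaaaaaabccc
226 7ccccccb555555555540000344444444444444444200014555555555699999999aaaaa
230 acccccca55555555210000034444444444444444410000014555555559aaaaaaaaaaaa
```

The white candle's ring and rim match, and the lid is level. Lowering it.

```bash
python3 -m creep '[[[0.015,0.0019,0.0002,0],[0.018,0,0,0],[0.01,0,0,0],[0.005,0,0,0],[0,0,0,0]]]'
python3 -m creep '[[[0.003,0,0,0],[0.002,0,0,0],[0.0015,0,0,0],[0,0,0,0],[0,0,0,0]]]'
python3 -c "
from h import *
plan(.6634,.007,.0827,-93.1)"
```

```text
time_s: 66.3
eef_pos: [0.6637, 0.0059, 0.0883]
eef_rot: [-1.455, 1.57, -3.08]
ft_force: [0.4, -0.7, -0.5]
opening: 0.019
time_s: 66.92
eef_pos: [0.6638, 0.0059, 0.0824]
eef_rot: [1.377, 1.57, -0.248]
ft_force: [-0.1, 0.5, 0.9]
opening: 0.0193
t 66.92 cur [0.6638 0.0059 0.0824] jaw -93.1 j6 1.53 turn -0.0 shift before-turn axes [-0.3 -0.5 -1.1] after-turn axes [-0.3 -0.5 -1.1] F [-0.1  0.5  0.9] open 0.0193
```

```bash
python3 -m creep '[[[0.0005,0,-0.001,0],[0.0005,0,0,0],[0,0,0,0],[0,0,0,0],[0,0,0,0]]]'
python3 -m creep '[[[0,0,0,0],[0,0,0,0],[0,0,0,0],[0,0,0,0],[0,0,0,0]]]' 0.05
python3 -m creep '[[[-0.03,0,0,0],[-0.05,0,0,0],[-0.05,0,0,0],[0,-0.04,0,0],[0,-0.05,0,0]]]'
python3 -m creep '[[[0,-0.05,0,0],[0,0,0,0],[0,0,0,0],[0,0,0,0],[0,0,0,0]]]'
python3 snap.py wk
python3 - <<'E'
from meas import *
plan(.5,.0,.3,-93.1)
im,c=load("wk"); g=cv2.GaussianBlur(im,(3,3),0)
C=(.6634,.007); print([pix(c,[C[0]+.029*a,C[1]+.029*b,.112]).round(0).tolist() for a,b in ((1,0),(-1,0),(0,1),(0,-1))],"knob",[pix(c,[C[0]+.01*a,C[1]+.01*b,.136]).round(0).tolist() for a,b in ((1,0),(-1,0),(0,1),(0,-1))])
v=max(40,int(pix(c,[*C,.112])[1]))
for y in range(v-40,v+100,4): print(y,"".join("%x"%(g[y,x].max()//16) for x in range(190,330,2)))
E
```

```text
time_s: 67.55
eef_pos: [0.6643, 0.0063, 0.0823]
eef_rot: [1.103, 1.569, -0.522]
ft_force: [-1.3, -2.4, 8.7]
opening: 0.0196
time_s: 68.18
eef_pos: [0.6638, 0.0069, 0.0812]
eef_rot: [-0.758, 1.571, -2.383]
ft_force: [-0.1, 0.1, -0.6]
opening: 0.0501
time_s: 68.8
eef_pos: [0.5731, 0.0118, 0.2114]
eef_rot: [1.419, 1.57, -0.206]
ft_force: [0.4, 0.0, -0.1]
opening: 0.0498
time_s: 69.42
eef_pos: [0.5245, 0.0144, 0.2108]
eef_rot: [-1.462, 1.57, -3.087]
ft_force: [-0.6, 0.1, -0.4]
opening: 0.0497
t 69.47 cur [0.5244 0.0144 0.2108] jaw -93.1 j6 1.53 turn -0.0 shift before-turn axes [-89.1 -23.6  15.7] after-turn axes [-89.1 -23.6  15.7] F [-0.1 -0.4 -0.8] open 0.0500
[[253.0, -15.0], [257.0, 60.0], [221.0, 25.0], [289.0, 21.0]] knob [[254.0, 2.0], [256.0, 30.0], [242.0, 17.0], [268.0, 15.0]]
0 bbbbbbbbbbcfffd997cfffffffffffeeefefffffffffffd88affffcbbbbbbbbbbbbbbb
4 bbbbbbbbbabfffe78cffffffffffefffffffeefffffffffe89ffffcbbbbbbbbbbbbbbb
8 bbbbbbbbbbcfffe7afffffffffeefffffffffeefffffffffdbffffcbbbbbbbbbbccccc
12 bbbbbbbbbbbfffe8dfffffffffcfffffffffffeeffffffffecffffbbbbbbbbbbbbbbbb
16 bbbbbbbbbb
[... 1590 characters left out ...]
fffffffebbbbbbbbbcccccccc
104 ccccccccccccefffddffffffffffffeeeeeeeeeeeeeeeefadfffeccccccccccccccccc
108 ccccccccccccefffb87997766666889abb98776666899989bfffeccccccccccccccccc
112 ddddddddddddefffc77766658ceffffeeefffffd95787777cfffdccccccccccccccccc
116 dddcccccccccdfffc88767aefec86665555557aeffb76666afffdccccccccccccccccc
120 ccccccccccccdfffc775affd86666788998655667dffa567bfffdccccccccccccccccc
124 ccccccccccccdfffc66cfe866669977777789966667efc66bfffdccccccccccccccccc
128 cccccddddddddfffc6cfd76667a77777776667a76667dfc6bfffcbbbbbbbbbbbbbbbbb
132 ccbcccccccccdfffd9ff96667b7666666666667b66668ef9cfffcbbbbbbbbbbbbbbbbb
136 5557bbbbba9bcfffdcfd7666896666666666666976666dfbcfffcbbbbbbbbbbbbbbbbb
```

Both lids are on, concentric and level. I'll move the arm aside and do the final numeric check with the fixed cameras.

```bash
python3 -m creep '[[[0,-0.01,0.05,0],[0,-0.01,0.055,0],[0,-0.01,0.055,0],[0,-0.005,0.055,0],[0,0,0.055,0]]]'
python3 -m creep '[[[0,0,0.05,0],[0,0,0.05,0],[0,0,0,0],[0,0,0,0],[0,0,0,0]]]'
python3 - <<'E'
from meas import *
t=np.ascontiguousarray(bot.grab_frame("top")[:,:,::-1]); s=np.ascontiguousarray(bot.grab_frame("scene")[:,:,::-1]); cv2.imwrite("pics/top_f.png",t); cv2.imwrite("pics/scene_f.png",s)
t0=cv2.imread("pics/top0.png"); s0=cv2.imread("pics/scene0.png")
# bystanders: template shift, scene and top
for nm,tp,sp in (("tree",(131,176),(400,174)),("gift",(307,198),(198,211)),("balm",(301,126),(229,274)),("L2",(339,149),(171,274)),("blue",(159,263),(326,125))):
    r=[]
    for a,b,(u,v) in ((t0,t,tp),(s0,s,sp)):
        q=cv2.matchTemplate(b[v-28:v+29,u-28:u+29],a[v-13:v+14,u-13:u+14],cv2.TM_CCOEFF_NORMED); _,m,_,l=cv2.minMaxLoc(q); r.append((l[0]-15,l[1]-15,round(m,2)))
    print(nm,r)
for n,im in (("top",t),("scene",s)):
    c=cam(n); g=cv2.GaussianBlur(im,(3,3),0)
    for nm,C in (("green",(.464,.0186)),("mid",(.5632,.0125)),("white",(.6636,.007))):
        zz=.112 if nm!="mid" else .061
        p=pix(c,[*C,zz]).round().astype(int); print(n,nm,p,"knob",pix(c,[*C,.136]).round())
        for y in range(p[1]-15,p[1]+16,3): print("".join("%x"%(g[y,x].max()//16) for x in range(p[0]-20,p[0]+21)))
E
```

```text
time_s: 70.1
eef_pos: [0.4741, -0.2552, 0.2113]
eef_rot: [1.026, 1.571, -0.599]
ft_force: [-0.0, 0.8, 0.4]
opening: 0.0502
time_s: 70.72
eef_pos: [0.4693, -0.3522, 0.2113]
eef_rot: [-2.839, 1.571, 1.821]
ft_force: [0.5, 0.8, 0.7]
opening: 0.0499
tree [(0, 0, 1.0), (0, 0, 1.0)]
gift [(0, 0, 0.93), (0, 0, 0.97)]
balm [(0, 0, 1.0), (0, 0, 1.0)]
L2 [(0, 0, 1.0), (0, 0, 1.0)]
blue [(0, 0, 1.0), (0, 0, 1.0)]
top green [245 185] knob [245. 184.]
aaaaaaabbddeeddddddddddccbbbbbabbbcddcbaa
aaaaaabbcdeeeeeeeeeeeeeeeeeeeeeeeeeedcbaa
aaaaaaabcddcbbbbccdddeddddccccddddeddcbaa
aaaaaaabcdcbaacdddddddddddca9888acddcbaaa
aaaaaaabcdcccdddddddddddddddca888acdcaa99
99999aabdddddddddddddddddddddca99bcdba999
999999acddcbcddddccbbbbcddddcbaabcdcbaaaa
aaaaaabcdca89bcdddddddddddcb999abddcba999
aaaaaabcdca87899aaabbbbaa9888889cddcbaaaa
aaaaaacddca988777778898887666789bddcbaaaa
aaaaaabccddccccccccccccccbbbbbbcdddcbaaaa
top mid [249 155] knob [248. 151.]
999999acdeeedddddddddddccccbbbbccddcba999
aaaaaabcdeeeeeeeeeeeeeeeeeeeeeeeeedcba999
aaaabbccddbaaaabbbcccccccccccddddedcbaaaa
bbbbbbcddca88999988888899aa9889acd
[... 1601 characters left out ...]
dbaaaaaaaaaaaaaaaaabddcbacddddd
effda6457acdddccbbaaaaabbbccddcba99abcddd
deffda64569abbbccdddddddccbbaaaaaaaabdedd
cdeffda64578998766555568acdefffffffffffff
ccdeffda64344444444469ceffffedddefffeeeff
scene white [293 239] knob [293. 232.]
aaaaaaaaaaaaaaabcddbaabcddddddddddddddddd
dddccbbbbbcccdddcba9999acdddddddddddddddd
aaaabbbbbaaaaabbcccdddddeeedddddddddddddd
6655444457adeffffffffffffffffeeddddddddde
44444447adefffedcbcddddddeffffffeeddddddd
44444459ceffffedb9888889bdfffffffeddddddd
44556679cefffffffedcccddefffffffedddddddd
dcba99889adefffffffffffffffffedcbccdccccc
feb8889a9889abdeeffffffeeedcba99abccccccc
fda768bba87777888899999988888889abbcccccc
eb85469cba888888888888888888889bbbabbcccc
```

```bash
python3 -c "
from workcell import bot
print(bot.hand_in())"
```

```text
the job is handed in; nothing more can be done
None
```

The candle display is set up and handed in at about 71 s of the 208 s allowed. All three holders stand in the tray pockets. The white candle is in the far pocket and the green one in the near pocket, each closed with a lid. The middle holder is the spare, and lid L2 was never touched. There was no red candle.

**Final checks**
- **Holders:** each one stopped at the height expected for the pocket floor.
- **Candles:** both reached their computed seated height. After release, the brass ring and rim were where expected to within a pixel or two.
- **Lids:** both look level and concentric on their candles in the wrist, top and scene images.
- **Bystanders:** the tree, gift box, balm, blue look-alike and L2 show no shift in either fixed camera.

**What went wrong or disagreed**
- **Finger height:** the fingertips sit about 35–40 mm behind the reported TCP. The first holder grasp therefore closed on air.
- **Lid L3:** my first camera estimate of that offset (45 mm) was about 10 mm too large. L3 was first picked up tilted by its plug. I set it back upright and regrasped it by the grip, and it now closes the green candle.
- **Pictures:** I miscounted the views and hit the viewer's limit. All the lid work and the final check were read from pixel values and calibration, not from viewed images.
- **Knocked item:** I saw no sign of one.

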